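# Put the pastry wheel back in its slide-in box, tray the right way round

## Robot

A 6-joint arm with a two-finger parallel gripper is mounted at the origin on a cart in front of the work surface, level with it; the furniture and walls round the work are solid. World frame = base frame: x ahead of the robot, y to its left, z up, the work surface at z = 0. Lengths are in m, angles in rad, forces in N, time in s.
With the tool pointing down it reaches from about 0.3 to 0.85 m from the base axis. Payload 5.4 kg.
Tool frame: the origin (TCP) lies at the very end of the fingers, on their centre line; the grasp point (between the pads) lies 19 mm behind it; z points along the fingers, y is the line along which they close (so a half turn about z gives the same grasp; the last joint's range is limited). The gripper opens to 85 mm and grips with 20 to 120 N. Pads are 22 mm wide; open, the fingers measure 114 mm over their backs; the gripper's body (76 mm by 85 mm) begins 54 mm behind the grasp point. The pads swing forward as they close: fully open they stand 13 mm farther back than shut.
Start: joints at [-1.559, 0.158, 1.597, -0, 1.386, -0.21], TCP at [0.126, -0.561, 0.231] pointing down, gripper open.
Joint ranges: [-2.91, 2.91], [-0.94, 2.29], [0.18, 2.7], [-1.29, 4.43], [0.17, 2.64], [-3, 3]. Speed limits (rad/s): [2.57, 2.57, 3.14, 3.14, 3.14, 3.14].

## Interface

Orientations are given as a unit quaternion [w, x, y, z].
In Python, from bench import ctrl gives the robot as it stands. The module is installed in compiled form; this text tells all that it offers.
- The arm moves only by the tool send_rows, never from a script. Its argument "deltas" is text: rows parted by semicolons, each of 7 numbers parted by spaces: the finger opening in m, from 0 to 0.0854, then the shift along the tool's x, y, z in m, then the turn, a rotation vector about the tool's x, y, z in degrees. A call has 1 to 12 rows; each row shifts and turns the commanded pose from where the row before left it, along the tool's axes as they then stand; what a row does not reach is not made up. A row lasts 1/10 s, in which the tool goes at most 50 mm and 8.59 degrees, less where a joint would pass 70% of its speed; a pose out of reach is approached as far as the arm can. A call is refused whole if a number of a shift passes 0.05 or a number of a turn 8.59, either way. A call with a gripper value outside its range is refused whole. The fingers move at their own pace and stop on an object; "grip_force" is the grip in N (left out, the last holds). Time passes only in rows, so rows that do not move let the fingers close. It gives the time, the measured TCP pose, the force, the opening and the grip force at its end, in the units of the state.
- ctrl.observe(): the state, without advancing time (a new reading comes with each control period).
- ctrl.capture(name): name is "scene" or "top"; returns a dict with "color" (480x640x3 uint8, red, green, blue), "fx", "fy", "cx", "cy" (pixels), "k1" (the pictures are not rectified: a ray, as slopes to the right and down, at radius r is drawn at 1 + k1 r^2 times it, then the intrinsics apply), "R" (3x3) and "t" (3): a world point X has camera coordinates R X + t. Camera axes: x right, y down, z forward; pixel columns grow to the right and rows downward; lengths in m; the calibration is good to about 2 mm. A picture is of the moment at which its call begins. There is no depth.
- ctrl.close_job(): hands the job in; it is judged then, once.
Trained networks look in a picture, given as the dict that the camera call returned (one of the last four; its "shot" number tells which), for a name from the list of things; names that differ only in an ending like _2 or _b are one class to them, and where a whole thing is asked for, a point or a joint stands for the part that bears it (a point fixed in the world has none). Each returns a list of dicts, best first, with "conf" (0 to 1); they miss things now and then, are a little off and sometimes report something else, mostly with a low value. They report only what shows in the picture. A call takes as long as a camera call.
- ctrl.trace(picture, name): "pixels" (480x640 bool, what is visible of it) and "box" ([left, top, right, bottom] in pixels, round what is visible of it).
- ctrl.mark_of(picture, name): "location" ([column, row] in pixels: a listed point, or the origin of a listed thing).
The state is a dict: "time": time; "joints": joint angles; "joint_vel": joint speeds; "tau": joint torques, N m; "position": TCP position; "ee_rot": TCP orientation; "ft_force": force on the tool from outside, world axes, zero at the start; "wrist_torque": the same for the moment, N m; "finger_gap": opening from 0.0 (shut) to 1.0 (fully open); "finger_force": force on a finger pad.
Only numpy, scipy, OpenCV 4.12 (cv2) and the standard library are available. Lean on these libraries where they do the work, as an engineer would, in place of code of your own. Each camera call takes 0.05 s, during which the arm holds its last target. There are 200 camera calls.

## Task

Somebody pushed this boxed pastry wheel's tray into its slanting case the wrong way round, knob first, so it sticks out, and left the pastry wheel lying on the worktop. Draw the tray out, lay the pastry wheel flat in it, turn the tray end for end and slide it back fully home, open side up, so that its knob end is flush with the mouth of the case and the knob points out. Do not shift or knock over the other goods around it.

Things in the scene. Friction and masses are not known exactly. Their poses are not given: they have to be found in the camera images.
- box: slanting box, fixed: a dark wooden slip-case (192 long, 76 wide, 40 mm high outside) leaning at 40 degrees on a lighter foot board 180 x 84 x 14 mm with two uprights. Only its high end is open; nothing is below or beside what sticks out there but the foot board. Origin: centre of the foot's underside; +x is level, the way the case rises; the mouth lies 78 mm along it
- mouth (a point): open high end of the slip-case: middle of the opening's lower edge, 142 mm above the worktop. x points straight out of the case, uphill (40 degrees above level), y across it, z square to the case's floor (40 degrees from vertical). Inner floor z = 0, inner sides y = +/-32 mm, inner top z = 28, outer top z = 34, closed end x = -184 mm; the last 6 mm are bevelled, 3.5 mm wider all round
- tray: loose open tray of light wood, 0.2 to 0.3 kg, 184 x 60 x 24 mm plus a knob on one end; inside 174 x 52 x 19 mm deep, floor 5, sides 4. Origin: centre of its underside (knob not counted); +x to the knob end, z up. Starts in the case wrong way round: knob down-slope on the closed end, plain end 30 mm out of the mouth. Let go in the case it may slide down or stay
- knob (a point): tip of the tray's round wooden knob: 122 mm along the tray's +x from its origin, 12 mm above its underside. The knob is 30 mm long, 20 mm across, its neck 10 mm; its axis is the tray's x. With the knob outward the tray goes in until its plain end meets the closed end; its knob end is then flush with the mouth
- pastry_wheel: pastry wheel, 60 g, lying flat on the worktop: 166 mm long, 17 mm high, wooden grip and a thin metal wheel 40 mm across in a fork. Origin: centre of its underside; its length lies along its own y: grip (20 mm wide, 17 high) from y = -83 to 0 mm, the fork beyond, wheel centred at y = +63 mm. It fits the tray either way round. The worktop round x = 0.63, y = -0.03 m is clear
- heart_cutter: cookie cutter of thin bright tin, heart-shaped, 51 x 57 x 21 mm, lying flat; a bystander. Origin: centre of its underside
- star_cutter: cookie cutter of thin bright tin, star-shaped, 67 x 65 x 21 mm, lying flat; a bystander. Origin: centre of its underside
- masher: small turned wooden masher, 128 mm tall, 50 mm across, standing on its head, stuck fast; a bystander. Origin: centre of its underside
- glass_shaker: glass shaker with a metal top, 90 mm tall, 44 mm across, standing; a bystander. Origin: centre of its underside

How it is judged:
By the outcome, as a careful person would: the job done as asked, in the order asked, and still so for the second after the job is handed in, with the robot touching nothing.
It also fails if it takes over 72 s, if anything falls off the work surface, if the arm or the gripper's body presses on something with over 40 N, if the wrist force passes 120 N, or if a joint passes its speed limit or range.

## Working session

There is one attempt and no reset: what is moved stays moved. The work goes in short steps, Python scripts to look and compute and a tool call to move; the robot and the scene stay as the last step left them, time stands still between calls to the robot, and variables do not carry over. Pictures are saved under pics/ and viewed, at most 10 in all, crops included, and the job is handed in when it is done.

Besides the shell and the picture viewer there is one more tool, called after "Call:" by a JSON object that holds its "api" and its "payload", one argument or row to a line. send_rows: Moves the arm, as the interface text tells. Its arguments: {"type":"object","properties":{"deltas":{"type":"string"},"grip_force":{"type":"number"}},"required":["deltas"]}

```bash
mkdir -p pics; cat > h.py <<'E'
import numpy as np, cv2
from bench import ctrl
from scipy.spatial.transform import Rotation as Ro
def ray(c,px):
    u=np.array([(px[0]-c["cx"])/c["fx"],(px[1]-c["cy"])/c["fy"]]);s=u.copy()
    for _ in range(20): s=u/(1+c["k1"]*(s@s))
    d=np.array(c["R"]).T@np.array([s[0],s[1],1.]); o=-np.array(c["R"]).T@np.array(c["t"])
    return o,d/np.linalg.norm(d)
def atz(c,px,z):
    o,d=ray(c,px); return o+d*(z-o[2])/d[2]
def proj(c,X):
    p=np.array(c["R"])@np.array(X)+np.array(c["t"]); s=p[:2]/p[2]; s=s*(1+c["k1"]*(s@s))
    return np.array([s[0]*c["fx"]+c["cx"],s[1]*c["fy"]+c["cy"]])
def tri(pairs):
    A=np.zeros((3,3));b=np.zeros(3)
    for o,d in pairs:
        P=np.eye(3)-np.outer(d,d);A+=P;b+=P@o
    X=np.linalg.solve(A,b); return X,[np.linalg.norm((np.eye(3)-np.outer(d,d))@(X-o)) for o,d in pairs]
def save(c,n): cv2.imwrite("pics/"+n,cv2.cvtColor(c["color"],cv2.COLOR_RGB2BGR))
E
python3 - <<'E'
from h import *
s=ctrl.capture("scene");t=ctrl.capture("top")
save(s,"s0.png");save(t,"t0.png")
for n in ["box","mouth","tray","knob","pastry_wheel","heart_cutter","star_cutter","masher","glass_shaker"]:
    r=[]
    for nm,c in(("s",s),("t",t)):
        m=ctrl.mark_of(c,n)[:2]
        for q in m: print(n,nm,np.round(q["location"],1),round(q["conf"],2),np.round(atz(c,q["location"],0),3))
        if m: r.append(ray(c,m[0]["location"]))
    if len(r)==2: X,e=tri(r);print("  tri",np.round(X,4),np.round(e,4))
for c in(s,t): print(np.round(ray(c,(320,240)),3))
print(ctrl.observe())
E
```

```text
box s [234.9 250.7] 0.98 [0.487 0.277 0.   ]
box t [241.6 284.2] 0.81 [0.488 0.27  0.   ]
  tri [0.4858 0.2695 0.0057] [0.0013 0.0013]
mouth s [263.5 207.4] 0.75 [0.612 0.402 0.   ]
tray s [242.8 214.7] 0.97 [0.555 0.397 0.   ]
tray t [249.6 268.2] 0.57 [0.524 0.255 0.   ]
  tri [0.5032 0.2383 0.1139] [0.0048 0.0048]
pastry_wheel s [339.3 409.6] 0.63 [ 0.481 -0.167  0.   ]
pastry_wheel t [444.4 298.7] 0.64 [ 0.474 -0.172  0.   ]
  tri [ 0.4755 -0.171   0.0076] [0.0022 0.0022]
heart_cutter s [256.  319.2] 0.66 [0.445 0.069 0.   ]
heart_cutter t [336.8 310.7] 0.63 [0.439 0.06  0.   ]
heart_cutter t [443.9 301.7] 0.44 [ 0.468 -0.171  0.   ]
  tri [0.4398 0.0603 0.0101] [0.0015 0.0015]
star_cutter s [333.5 260.8] 0.72 [0.658 0.146 0.   ]
star_cutter t [303.8 209.8] 0.5 [0.661 0.142 0.   ]
  tri [0.6588 0.143  0.0027] [0.002 0.002]
masher s [287.7 225.3] 0.96 [0.631 0.307 0.   ]
masher t [229.9 218.4] 0.85 [0.635 0.308 0.   ]
masher t [302.4 210.2] 0.31 [0.66  0.146 0.   ]
  tri [ 0.6332  0.3087 -0.0012] [0.0017 0.0017]
glass_shaker s [337.6 408.4] 0.42 [ 0.479 -0.164  0.   ]
glass_shaker
[... 214 characters left out ...]
 array([-1.55908629e+00,  1.58409599e-01,  1.59699335e+00, -7.11189787e-06,
        1.38617928e+00, -2.10081220e-01]), 'joint_vel': array([ 5.02995874e-05,  2.80259297e-04, -1.22982871e-03, -1.11516875e-03,
       -1.56471296e-03, -4.93000782e-04]), 'tau': array([-7.07377567e-04, -3.96015716e+01, -3.31708252e+01, -2.83681993e-04,
        5.66202471e-04, -1.07643780e-05]), 'position': array([ 0.12647466, -0.56090959,  0.23129708]), 'ee_rot': array([ 4.83996499e-06,  9.93857306e-01,  1.10669123e-01, -3.99442485e-06]), 'ft_force': array([-0.30115112,  0.67197534, -0.50663368]), 'wrist_torque': array([ 0.02313625, -0.03472585,  0.00683827]), 'finger_force': 0.0, 'finger_gap': 1.0012019312126972}
```

View pics/s0.png

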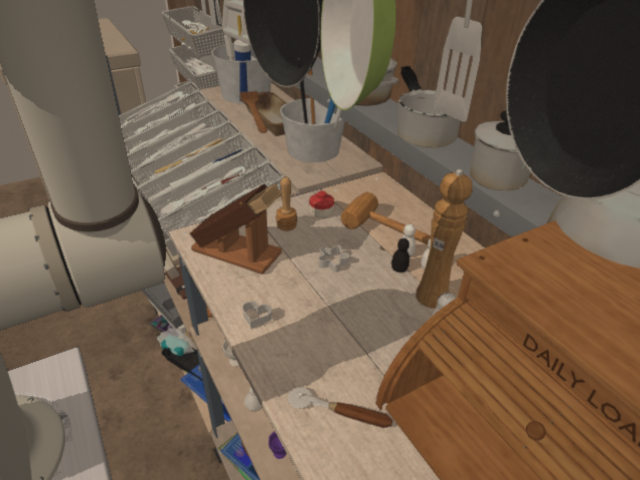

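View pics/t0.png

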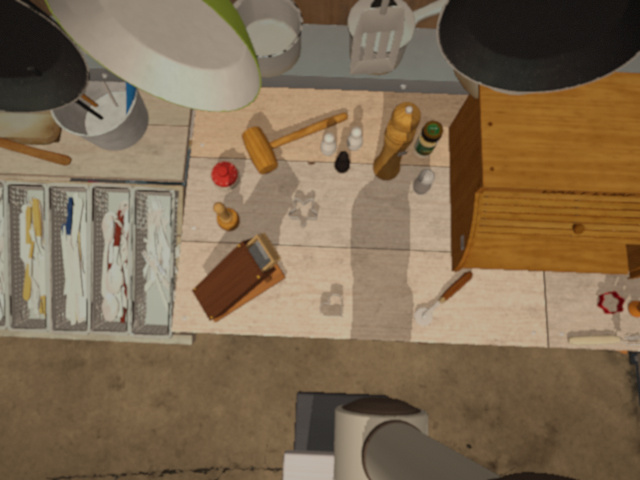

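The scene view shows the case at about (235,240) with its mouth toward the masher at (287,205). The wheel lies at (300–390, 395–420) next to the bread bin. The top view has the tray end at (262,250) and the wheel running from (425,315) to (470,273).

```bash
cat > fit.py <<'E'
from h import *
from scipy.optimize import minimize
import itertools
def cub(lo,hi): return np.array(list(itertools.product(*zip(lo,hi))))
a=np.radians(40);U=np.array([np.cos(a),0,np.sin(a)]);N=np.array([-np.sin(a),0,np.cos(a)]);M=np.array([.078,0,.142])
def case(p): return M+p@np.array([U,[0,1,0],N])
def mask(c,parts,sh):
    m=np.zeros(sh,np.uint8)
    for P in parts:
        q=np.array([proj(c,X) for X in P]);q=cv2.convexHull((q*16).astype(np.int32))
        cv2.fillConvexPoly(m,q,1,shift=4)
    return m
def place(P,v): return P@Ro.from_euler('z',v[2]).as_matrix().T+np.array([v[0],v[1],0])
E
python3 - <<'E'
from fit import *
s=ctrl.capture("scene");t=ctrl.capture("top")
parts=[cub((-.09,-.042,0),(.09,.042,.014)),case(cub((-.192,-.038,-.006),(0,.038,.034))),case(cub((-.1,-.03,0),(.03,.03,.024)))]
ms=[]
for c in(s,t):
    b=ctrl.trace(c,"box")[0];tr=ctrl.trace(c,"tray");print(b["conf"],[x["conf"] for x in tr])
    ms.append((c,b["pixels"]|(tr[0]["pixels"] if tr else False)))
def cost(v,pr=False):
    o=[]
    for c,m in ms:
        r=mask(c,[place(P,v) for P in parts],m.shape)>0
        o.append((r^m).sum()/(r|m).sum())
    if pr: print(o)
    return sum(o)
best=min((minimize(cost,[.487,.27,y],method='Nelder-Mead',options=dict(initial_simplex=np.array([[.487,.27,y],[.497,.27,y],[.487,.28,y],[.487,.27,y+.15]]))) for y in np.radians([-70,-55,-40,-25])),key=lambda r:r.fun)
v=best.x;cost(v,True);print("box",v,np.degrees(v[2]),"mouth",place(M,v))
for c,nm in((s,'s'),(t,'t')):
    im=c["color"].copy()
    for P in parts:
        q=np.array([proj(c,X) for X in place(P,v)])
        cv2.polylines(im,[cv2.convexHull((q*16).astype(np.int32))],True,(0,255,0),1,shift=4)
    x,y=(170,160) if nm=='s' else (170,210)
    im=im[y:y+130,x:x+130] if nm=='s' else im[y:y+130,x:x+130]
    globals()['c'+nm]=cv2.resize(im,(400,400),interpolation=cv2.INTER_CUBIC)
cv2.imwrite("pics/fit.png",cv2.cvtColor(np.hstack([cs,ct]),cv2.COLOR_RGB2BGR))
for c in(s,t):
    for w in ctrl.trace(c,"pastry_wheel")[:1]:
        ys,xs=np.nonzero(w["pixels"]);P=np.array([atz(c,p,.008)[:2] for p in zip(xs,ys)])
        m=P.mean(0);e,V=np.linalg.eigh(np.cov(P.T));d=V[:,1];d=d*np.sign(d[0]);l=(P-m)@d
        pe=(P-m)@V[:,0]
        print("wheel",w["conf"],len(xs),m,"dir",np.degrees(np.arctan2(d[1],d[0])),l.min(),l.max(),"mid",m+d*(l.min()+l.max())/2,[round(float(np.ptp(pe[(l>q)&(l<q+.03)])),3) for q in(-.08,-.05,-.02,.01,.04)])
for nm,px in(("bin corner s",(385,403)),("bin2",(440,478)),("mill",(432,302))): print(nm,atz(s,px,0))
for nm,px in(("mill t",(385,174)),("shaker?",(424,185)),("bin rim t z.1",(455,271))): print(nm,atz(t,px,0),atz(t,px,.15))
E
```

```text
0.58 [0.67]
0.66 [0.9]
[np.float64(0.13180741910023677), np.float64(0.022442813983599482)]
box [ 0.48716117  0.27227112 -0.96163126] -55.09741269240504 mouth [0.53179143 0.20830129 0.142     ]
wheel 0.74 1446 [ 0.47803574 -0.16914649] dir -46.402514883905866 -0.08421310625776396 0.08273509211170958 mid [ 0.47752613 -0.1686113 ] [0.037, 0.025, 0.022, 0.027, 0.027]
wheel 0.93 672 [ 0.47153232 -0.16379234] dir -46.874012367784594 -0.07437011639987215 0.08861419387562014 mid [ 0.47640098 -0.16899038] [0.037, 0.032, 0.013, 0.02, 0.022]
bin corner s [ 0.54989503 -0.19193854  0.        ]
bin2 [ 0.54670884 -0.32587727  0.        ]
mill [ 0.76285945 -0.05149557  0.        ]
mill t [ 0.75435733 -0.04019635  0.        ] [ 0.69906486 -0.01996942  0.15      ]
shaker? [ 0.73146428 -0.1297809   0.        ] [ 0.67959988 -0.09613934  0.15      ]
bin rim t z.1 [ 0.53569287 -0.19653891  0.        ] [ 0.51314379 -0.15290083  0.15      ]
```

View pics/fit.png

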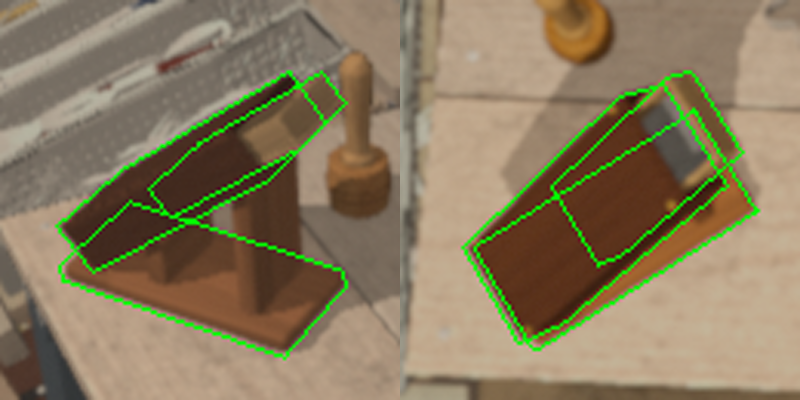

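The fitted outline matches the case and tray in both views: yaw is -55.1° and the mouth is at (0.532, 0.208, 0.142). Next I'll plan the approach.

```bash
cat > pl.py <<'E'
from fit import *
V=[.4872,.2723,-.9616]; RB=Ro.from_euler('z',V[2]).as_matrix(); MO=place(M,V)
u=RB@U;n=RB@N;yb=RB@[0,1,0]
RX=np.array([-u,yb,-n]).T
def cp(x,y,z): return MO+x*u+y*yb+z*n
def down(yaw,tilt=0): # x at yaw, tool down, tilt about tool y (deg)
    y=np.radians(yaw);x=np.array([np.cos(y),np.sin(y),0]);z=np.array([0,0,-1.])
    return np.array([x,np.cross(z,x),z]).T@Ro.from_euler('y',tilt,degrees=True).as_matrix()
def cur():
    o=ctrl.observe();return np.array(o["position"]),Ro.from_quat(np.array(o["ee_rot"])[[1,2,3,0]]).as_matrix(),o
def rows(g,p0,R0,p1,R1,n,yawsplit=None):
    rv=Ro.from_matrix(R0.T@R1).as_rotvec();out=[];p,R=np.array(p0),R0.copy()
    for k in range(1,n+1):
        pt=p0+(p1-p0)*k/n;Rt=R0@Ro.from_rotvec(rv*k/n).as_matrix()
        d=np.round(R.T@(pt-p),4);w=np.round(np.degrees(Ro.from_matrix(R.T@Rt).as_rotvec()),2)
        out.append(" ".join("%g"%q for q in [g,*d,*w]));p=p+R@d;R=R@Ro.from_rotvec(np.radians(w)).as_matrix()
    for i in range(0,n,12): print("; ".join(out[i:i+12]),"\n")
    return p,R
def st():
    p,R,o=cur();print("t",round(o["time"],2),"p",np.round(p,4),"j",np.round(o["joints"],2),"F",np.round(o["ft_force"],1),"gap",round(o["finger_gap"],3),"ff",round(o["finger_force"],1),"z",np.round(R[:,2],3),"x",np.round(R[:,0],3))
E
python3 - <<'E'
from pl import *
p,R,o=cur();print(cp(.018,0,-.007))
p,R=rows(.085,p,R,cp(.018,0,.093),RX,20)
E
```

```text
[0.542297   0.19333317 0.14820787]
0.085 0.0274 -0.0352 0.0003 -1.95 -1.31 -5.35; 0.085 0.0305 -0.0325 -0.0015 -1.94 -1.31 -5.34; 0.085 0.0333 -0.0294 -0.0032 -1.95 -1.3 -5.35; 0.085 0.0359 -0.026 -0.005 -1.95 -1.31 -5.35; 0.085 0.0379 -0.0224 -0.0067 -1.94 -1.31 -5.35; 0.085 0.0397 -0.0185 -0.0082 -1.95 -1.31 -5.34; 0.085 0.0411 -0.0144 -0.0098 -1.94 -1.31 -5.35; 0.085 0.0419 -0.0102 -0.0111 -1.95 -1.3 -5.35; 0.085 0.0425 -0.0059 -0.0123 -1.95 -1.31 -5.35; 0.085 0.0424 -0.0014 -0.0134 -1.94 -1.31 -5.34; 0.085 0.0421 0.0029 -0.0144 -1.95 -1.31 -5.35; 0.085 0.0413 0.0074 -0.0151 -1.95 -1.31 -5.35 

0.085 0.04 0.0117 -0.0158 -1.94 -1.3 -5.35; 0.085 0.0384 0.0159 -0.0162 -1.95 -1.31 -5.34; 0.085 0.0363 0.0199 -0.0164 -1.94 -1.31 -5.35; 0.085 0.034 0.0238 -0.0165 -1.95 -1.31 -5.35; 0.085 0.0311 0.0274 -0.0163 -1.95 -1.31 -5.35; 0.085 0.0281 0.0307 -0.0161 -1.94 -1.31 -5.34; 0.085 0.0247 0.0337 -0.0155 -1.95 -1.3 -5.35; 0.085 0.0211 0.0363 -0.0149 -1.95 -1.31 -5.35
```

Call:
{"api": "send_rows", "payload": {
  "deltas": "0.085 0.0274 -0.0352 0.0003 -1.95 -1.31 -5.35; 0.085 0.0305 -0.0325 -0.0015 -1.94 -1.31 -5.34; 0.085 0.0333 -0.0294 -0.0032 -1.95 -1.3 -5.35; 0.085 0.0359 -0.026 -0.005 -1.95 -1.31 -5.35; 0.085 0.0379 -0.0224 -0.0067 -1.94 -1.31 -5.35; 0.085 0.0397 -0.0185 -0.0082 -1.95 -1.31 -5.34; 0.085 0.0411 -0.0144 -0.0098 -1.94 -1.31 -5.35; 0.085 0.0419 -0.0102 -0.0111 -1.95 -1.3 -5.35; 0.085 0.0425 -0.0059 -0.0123 -1.95 -1.31 -5.35; 0.085 0.0424 -0.0014 -0.0134 -1.94 -1.31 -5.34; 0.085 0.0421 0.0029 -0.0144 -1.95 -1.31 -5.35; 0.085 0.0413 0.0074 -0.0151 -1.95 -1.31 -5.35"
}}

```text
time: 2.6
position: [0.3546, -0.0748, 0.2281]
ee_rot: [0.206, 0.754, 0.614, -0.106]
ft_force: [0.7, 0.6, -0.1]
finger_gap: 0.997
finger_force: 0.0
```

Call:
{"api": "send_rows", "payload": {
  "deltas": "0.085 0.04 0.0117 -0.0158 -1.94 -1.3 -5.35; 0.085 0.0384 0.0159 -0.0162 -1.95 -1.31 -5.34; 0.085 0.0363 0.0199 -0.0164 -1.94 -1.31 -5.35; 0.085 0.034 0.0238 -0.0165 -1.95 -1.31 -5.35; 0.085 0.0311 0.0274 -0.0163 -1.95 -1.31 -5.35; 0.085 0.0281 0.0307 -0.0161 -1.94 -1.31 -5.34; 0.085 0.0247 0.0337 -0.0155 -1.95 -1.3 -5.35; 0.085 0.0211 0.0363 -0.0149 -1.95 -1.31 -5.35; 0.085 0 0 0 0 0 0; 0.085 0 0 0 0 0 0"
}}

```text
time: 3.6
position: [0.5053, 0.2465, 0.2242]
ee_rot: [0.303, 0.434, 0.833, -0.158]
ft_force: [-0.3, -0.1, 0.4]
finger_gap: 0.994
finger_force: 0.0
```

```bash
python3 - <<'E'
from pl import *
st();p,R,o=cur();print(cp(.018,0,.093))
p,R=rows(.085,p,R,cp(.018,0,-.007),RX,6)
E
```

```text
t 3.6 p [0.5053 0.2465 0.2242] j [ 0.59  0.21  1.7  -0.73  1.3   0.21] F [-0.3 -0.1  0.4] gap 0.994 ff 0.0 z [ 0.367 -0.527 -0.766] x [-0.439  0.628 -0.643]
[0.50551614 0.24604871 0.22481231]
0.085 -0.0001 -0 0.0166 -0 -0 0.01; 0.085 -0.0002 -0 0.0167 -0.01 -0 0.01; 0.085 -0.0001 -0 0.0166 -0 -0 0.01; 0.085 -0.0002 -0 0.0167 -0.01 -0 0.01; 0.085 -0.0001 -0 0.0166 -0 -0.01 0.01; 0.085 -0.0001 -0.0001 0.0167 -0.01 0 0
```

Call:
{"api": "send_rows", "payload": {
  "deltas": "0.085 0 0 0.02 0 0 0; 0.085 0 0 0.02 0 0 0; 0.085 0 0 0.02 0 0 0; 0.085 0 0 0.02 0 0 0; 0.085 -0.001 0 0.02 0 0 0; 0.085 0 0 0 0 0 0"
}}

```text
time: 4.2
position: [0.5415, 0.1897, 0.1471]
ee_rot: [0.302, 0.436, 0.833, -0.16]
ft_force: [-0.0, 0.7, -0.6]
finger_gap: 0.997
finger_force: 0.0
```

```bash
python3 - <<'E'
from pl import *
st();p,R,o=cur();print(np.array([(p-MO)@u,(p-MO)@yb,(p-MO)@n]))
c=ctrl.capture("scene");save(c,"s1.png")
cv2.imwrite("pics/s1c.png",cv2.resize(cv2.cvtColor(c["color"],cv2.COLOR_RGB2BGR)[110:290,160:400],(800,600)))
E
```

```text
t 4.2 p [0.5415 0.1897 0.1471] j [ 0.47  0.28  1.78 -0.79  1.12  0.23] F [-0.   0.7 -0.6] gap 0.997 ff 0.0 z [ 0.363 -0.53  -0.766] x [-0.438  0.629 -0.642]
[ 0.01926356 -0.00274408 -0.00947319]
```

View pics/s1c.png

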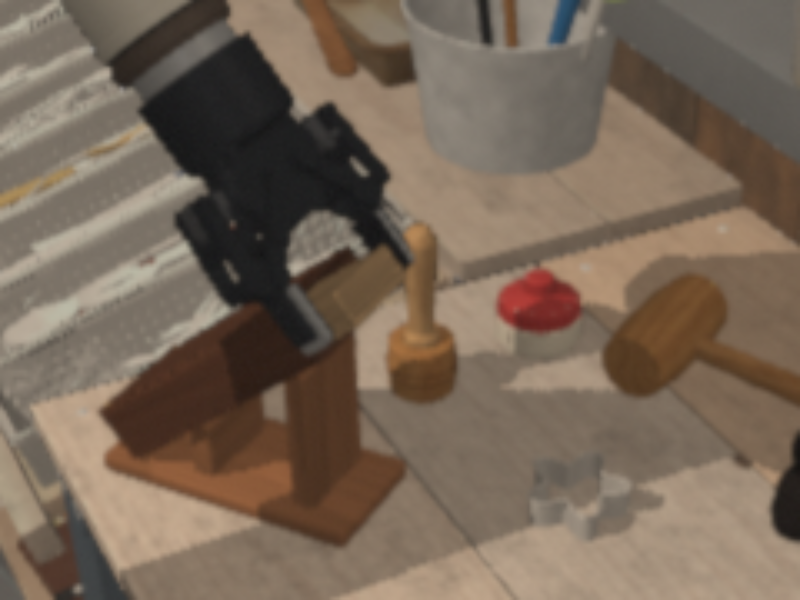

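The fingers straddle the tray end (crop 300–400, 250–350) with room to spare. I'll let the arm settle and then check the offset.

Call:
{"api": "send_rows", "payload": {
  "deltas": "0.085 0 0 0 0 0 0; 0.085 0 0 0 0 0 0"
}}

```text
time: 4.45
position: [0.543, 0.1932, 0.1501]
ee_rot: [0.304, 0.435, 0.833, -0.157]
ft_force: [-0.4, 1.1, 0.1]
finger_gap: 0.997
finger_force: 0.0
```

```bash
python3 - <<'E'
from pl import *
st();p,R,o=cur();print(np.array([(p-MO)@u,(p-MO)@yb,(p-MO)@n]),np.degrees(Ro.from_matrix(R.T@RX).as_rotvec()))
E
```

```text
t 4.45 p [0.543  0.1932 0.1501] j [ 0.47  0.28  1.77 -0.79  1.12  0.23] F [-0.4  1.1  0.1] gap 0.997 ff 0.0 z [ 0.369 -0.526 -0.766] x [-0.437  0.629 -0.643]
[ 0.01963875  0.00052078 -0.00584494] [ 0.10177925  0.01504814 -0.07125529]
```

Call:
{"api": "send_rows", "payload": {
  "deltas": "0.055 0 0 0 0 0 0; 0.05 0 0 0 0 0 0; 0.05 0 0 0 0 0 0; 0.05 0 0 0 0 0 0; 0.05 0 0 0 0 0 0; 0.05 0 0 0 0 0 0",
  "grip_force": 70
}}

```text
time: 5.05
position: [0.5429, 0.1935, 0.1497]
ee_rot: [0.304, 0.435, 0.833, -0.158]
ft_force: [-4.3, 3.1, 5.1]
finger_gap: 0.688
finger_force: 75.4
```

```bash
python3 - <<'E'
from pl import *
st();p,R,o=cur();print(np.array([(p-MO)@u,(p-MO)@yb,(p-MO)@n]))
E
```

```text
t 5.05 p [0.5429 0.1935 0.1497] j [ 0.47  0.28  1.77 -0.79  1.12  0.23] F [-4.3  3.1  5.1] gap 0.688 ff 75.4 z [ 0.369 -0.526 -0.766] x [-0.438  0.628 -0.643]
[ 0.01910038  0.00055404 -0.00599259]
```

Call:
{"api": "send_rows", "payload": {
  "deltas": "0.05 -0.005 0 -0.0005 0 0 0; 0.05 -0.01 0 0 0 0 0; 0.05 -0.015 0 0 0 0 0; 0.05 -0.015 0 0 0 0 0; 0.05 0 0 0 0 0 0"
}}

```text
time: 5.55
position: [0.5632, 0.1644, 0.1794]
ee_rot: [0.304, 0.435, 0.833, -0.158]
ft_force: [-0.6, 0.8, 1.7]
finger_gap: 0.688
finger_force: 74.8
```

```bash
python3 - <<'E'
from pl import *
st();p,R,o=cur();print(np.array([(p-MO)@u,(p-MO)@yb,(p-MO)@n]),"F case",o["ft_force"]@np.array([u,yb,n]).T)
E
```

```text
t 5.55 p [0.5632 0.1644 0.1794] j [ 0.41  0.24  1.76 -0.78  1.12  0.15] F [-0.6  0.8  1.7] gap 0.688 ff 74.8 z [ 0.369 -0.527 -0.765] x [-0.436  0.629 -0.643]
[ 0.06543159  0.00061271 -0.00604376] F case [ 0.32196704 -0.01242526  1.90901392]
```

Call:
{"api": "send_rows", "payload": {
  "deltas": "0.05 -0.02 0 0 0 0 0; 0.05 -0.03 0 0 0 0 0; 0.05 -0.03 0 0 0 0 0; 0.05 -0.03 0 0 0 0 0; 0.05 -0.03 0 0 0 0 0; 0.05 -0.02 0 0 0 0 0; 0.05 0 0 0 0 0 0"
}}

```text
time: 6.25
position: [0.6335, 0.0627, 0.2825]
ee_rot: [0.304, 0.436, 0.832, -0.158]
ft_force: [-0.4, -0.2, -2.5]
finger_gap: 0.687
finger_force: 75.2
```

```bash
python3 - <<'E'
from pl import *
st();p,R,o=cur();print(np.array([(p-MO)@u,(p-MO)@yb,(p-MO)@n]),"F case",o["ft_force"]@np.array([u,yb,n]).T)
# place: tray centre (.585,-.025), knob dir yaw phi; grip point 73mm behind centre (19mm from the plain end... 0.030-0.019=11mm from end -> 81mm)
phi=0
pt=np.array([.585-.081+.0,-.025,.013+.05]); 
p1=p+np.array([0,0,.06])
rows(.05,p,R,np.array([.49,.0,.20]),down(phi),18)
E
```

```text
t 6.25 p [0.6335 0.0627 0.2825] j [ 0.19  0.15  1.64 -0.71  1.13 -0.17] F [-0.4 -0.2 -2.5] gap 0.687 ff 75.2 z [ 0.369 -0.528 -0.765] x [-0.435  0.629 -0.644]
[ 2.26366283e-01  8.34970956e-05 -6.50369284e-03] F case [-1.69381231 -0.41593473 -1.86213599]
0.05 0.0042 -0.0085 0.0024 2.41 1.25 6.59; 0.05 0.0032 -0.0089 0.0029 2.41 1.25 6.59; 0.05 0.0021 -0.009 0.0033 2.41 1.25 6.59; 0.05 0.0009 -0.0091 0.0037 2.41 1.25 6.6; 0.05 -0.0002 -0.009 0.004 2.41 1.25 6.59; 0.05 -0.0012 -0.0086 0.0045 2.41 1.26 6.59; 0.05 -0.0024 -0.0083 0.0048 2.41 1.25 6.59; 0.05 -0.0034 -0.0077 0.005 2.41 1.25 6.59; 0.05 -0.0044 -0.0071 0.0053 2.41 1.25 6.6; 0.05 -0.0052 -0.0063 0.0054 2.41 1.25 6.59; 0.05 -0.006 -0.0054 0.0056 2.41 1.25 6.59; 0.05 -0.0068 -0.0045 0.0056 2.41 1.25 6.59 

0.05 -0.0073 -0.0034 0.0057 2.41 1.25 6.59; 0.05 -0.0077 -0.0023 0.0056 2.41 1.25 6.59; 0.05 -0.0081 -0.0011 0.0055 2.41 1.25 6.6; 0.05 -0.0082 -0 0.0053 2.41 1.25 6.59; 0.05 -0.0083 0.0012 0.0051 2.41 1.25 6.59; 0.05 -0.0083 0.0023 0.0049 2.41 1.25 6.59
```

Call:
{"api": "send_rows", "payload": {
  "deltas": "0.05 0.0042 -0.0085 0.0024 2.41 1.25 6.59; 0.05 0.0032 -0.0089 0.0029 2.41 1.25 6.59; 0.05 0.0021 -0.009 0.0033 2.41 1.25 6.59; 0.05 0.0009 -0.0091 0.0037 2.41 1.25 6.6; 0.05 -0.0002 -0.009 0.004 2.41 1.25 6.59; 0.05 -0.0012 -0.0086 0.0045 2.41 1.26 6.59; 0.05 -0.0024 -0.0083 0.0048 2.41 1.25 6.59; 0.05 -0.0034 -0.0077 0.005 2.41 1.25 6.59; 0.05 -0.0044 -0.0071 0.0053 2.41 1.25 6.6; 0.05 -0.0052 -0.0063 0.0054 2.41 1.25 6.59; 0.05 -0.006 -0.0054 0.0056 2.41 1.25 6.59; 0.05 -0.0068 -0.0045 0.0056 2.41 1.25 6.59"
}}

```text
time: 7.45
position: [0.535, 0.023, 0.2239]
ee_rot: [0.121, 0.931, 0.337, -0.067]
ft_force: [-0.6, -0.9, -2.2]
finger_gap: 0.689
finger_force: 75.2
```

Call:
{"api": "send_rows", "payload": {
  "deltas": "0.05 -0.0073 -0.0034 0.0057 2.41 1.25 6.59; 0.05 -0.0077 -0.0023 0.0056 2.41 1.25 6.59; 0.05 -0.0081 -0.0011 0.0055 2.41 1.25 6.6; 0.05 -0.0082 0 0.0053 2.41 1.25 6.59; 0.05 -0.0083 0.0012 0.0051 2.41 1.25 6.59; 0.05 -0.0083 0.0023 0.0049 2.41 1.25 6.59; 0.05 0 0 0 0 0 0"
}}

```text
time: 8.15
position: [0.486, 0.0012, 0.1963]
ee_rot: [-0.001, 1.0, -0.0, -0.004]
ft_force: [0.6, -0.1, -2.3]
finger_gap: 0.692
finger_force: 75.5
```

```bash
python3 - <<'E'
from pl import *
st();p,R,o=cur()
c=ctrl.capture("scene");t=ctrl.capture("top");k=[ctrl.mark_of(x,"knob") for x in(c,t)]
print([[(np.round(q["location"]),round(q["conf"],2)) for q in a[:1]] for a in k])
if k[0] and k[1]: print(tri([ray(x,a[0]["location"]) for x,a in zip((c,t),k)]))
print("expected knob",p+R@[.203,0,-.019])
cv2.imwrite("pics/s2.png",cv2.cvtColor(c["color"],cv2.COLOR_RGB2BGR)[100:460,130:610])
rows(.05,p,R,np.array([.504,-.025,.035]),down(0),9)
E
```

```text
t 8.15 p [0.486  0.0012 0.1963] j [-0.25 -0.04  1.87 -0.    1.31  1.33] F [ 0.6 -0.1 -2.3] gap 0.692 ff 75.5 z [-0.009  0.001 -1.   ] x [ 1.    -0.    -0.009]
[[(array([398., 207.]), 0.69)], [(array([378., 165.]), 0.93)]]
(array([0.6912561 , 0.00157187, 0.21241843]), [np.float64(0.0016344015822512472), np.float64(0.0016344015822515373)])
expected knob [0.68919055 0.00118937 0.21358778]
0.05 0.0021 0.0029 0.0179 -0.01 0.05 -0; 0.05 0.0022 0.003 0.0179 -0 0.06 -0; 0.05 0.0021 0.0029 0.0179 -0.01 0.05 -0; 0.05 0.0021 0.0029 0.0179 -0.01 0.06 -0; 0.05 0.0021 0.0029 0.0179 -0 0.05 -0; 0.05 0.002 0.003 0.018 -0.01 0.06 -0; 0.05 0.0021 0.0029 0.0179 -0.01 0.05 -0; 0.05 0.002 0.0029 0.0179 -0 0.06 -0; 0.05 0.002 0.0029 0.0179 -0.01 0.05 -0
```

View pics/s2.png

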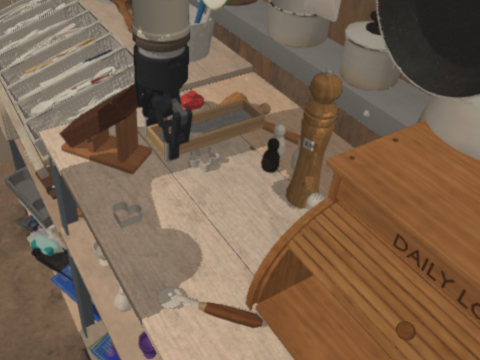

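The tray is held level and hasn't slipped. I'll lower it now; the fingertips sit about 5 mm below its underside.

Call:
{"api": "send_rows", "payload": {
  "deltas": "0.05 0.003 0.004 0.025 0 0.1 0; 0.05 0.003 0.004 0.025 0 0.1 0; 0.05 0.003 0.004 0.03 0 0.1 0; 0.05 0.003 0.005 0.03 0 0.1 0; 0.05 0.003 0.005 0.03 0 0.1 0; 0.05 0.003 0.004 0.025 0 0 0; 0.05 0 0 0.015 0 0 0; 0.05 0 0 0.005 0 0 0; 0.05 0 0 0 0 0 0; 0.05 0 0 0 0 0 0"
}}

```text
time: 9.35
position: [0.5082, -0.0247, 0.0148]
ee_rot: [0.0, 1.0, 0.002, 0.004]
ft_force: [0.5, -0.2, -1.9]
finger_gap: 0.685
finger_force: 75.6
```

```bash
python3 - <<'E'
from pl import *
st()
E
```

```text
t 9.35 p [ 0.5082 -0.0247  0.0148] j [-0.29  0.28  1.94  0.    0.92  1.28] F [ 0.5 -0.2 -1.9] gap 0.685 ff 75.6 z [ 0.007 -0.001 -1.   ] x [1.    0.003 0.007]
```

Call:
{"api": "send_rows", "payload": {
  "deltas": "0.05 0 0 0.007 0 -0.4 0; 0.05 0 0 0.005 0 0 0; 0.05 0 0 0 0 0 0"
}}

```text
time: 9.65
position: [0.5067, -0.0247, 0.0013]
ee_rot: [-0.0, 1.0, 0.001, -0.001]
ft_force: [0.2, 0.4, -1.8]
finger_gap: 0.687
finger_force: 75.6
```

Call:
{"api": "send_rows", "payload": {
  "deltas": "0.062 0 0 0 0 0 0; 0.07 0 0 0 0 0 0; 0.08 0 0 0 0 0 0; 0.08 0 0 0 0 0 0"
}}

```text
time: 10.05
position: [0.5076, -0.025, 0.0022]
ee_rot: [0.0, 1.0, 0.001, -0.0]
ft_force: [0.2, 0.3, -0.8]
finger_gap: 0.938
finger_force: 0.0
```

```bash
python3 - <<'E'
from pl import *
st()
E
```

```text
t 10.05 p [ 0.5076 -0.025   0.0022] j [-0.29  0.3   1.93 -0.    0.9   1.28] F [ 0.2  0.3 -0.8] gap 0.938 ff 0.0 z [-0. -0. -1.] x [ 1.     0.002 -0.   ]
```

```bash
python3 - <<'E'
from pl import *
p,R,o=cur()
p=p+[0,0,.08]
rows(.05,p,R,np.array([.4846,-.1768,.075]),down(-46.6,12),9)
E
```

```text
0.05 -0.0026 0.0169 0.0008 -0.54 1.26 5.17; 0.05 -0.0011 0.017 0.0009 -0.54 1.26 5.18; 0.05 0.0005 0.017 0.0011 -0.54 1.26 5.17; 0.05 0.0019 0.0169 0.0013 -0.55 1.26 5.17; 0.05 0.0034 0.0167 0.0015 -0.54 1.26 5.18; 0.05 0.0049 0.0163 0.0017 -0.54 1.26 5.17; 0.05 0.0063 0.0157 0.002 -0.54 1.26 5.17; 0.05 0.0076 0.0151 0.0023 -0.54 1.26 5.18; 0.05 0.009 0.0144 0.0027 -0.54 1.26 5.17
```

Call:
{"api": "send_rows", "payload": {
  "deltas": "0.08 0 0 -0.02 0 0 0; 0.08 0 0 -0.03 0 0 0; 0.08 0 0 -0.03 0 0 0; 0.05 -0.0026 0.0169 0.0008 -0.54 1.26 5.17; 0.05 -0.0011 0.017 0.0009 -0.54 1.26 5.18; 0.05 0.0005 0.017 0.0011 -0.54 1.26 5.17; 0.05 0.0019 0.0169 0.0013 -0.55 1.26 5.17; 0.05 0.0034 0.0167 0.0015 -0.54 1.26 5.18; 0.05 0.0049 0.0163 0.0017 -0.54 1.26 5.17; 0.05 0.0063 0.0157 0.002 -0.54 1.26 5.17; 0.05 0.0076 0.0151 0.0023 -0.54 1.26 5.18; 0.05 0.009 0.0144 0.0027 -0.54 1.26 5.17"
}}

```text
time: 11.25
position: [0.4843, -0.1775, 0.0748]
ee_rot: [0.042, 0.913, -0.395, 0.096]
ft_force: [-0.1, -0.6, -0.3]
finger_gap: 0.584
finger_force: 0.0
```

Call:
{"api": "send_rows", "payload": {
  "deltas": "0.05 0 0 0 0 0 0; 0.05 0 0 0 0 0 0"
}}

```text
time: 11.45
position: [0.4843, -0.1765, 0.0747]
ee_rot: [0.041, 0.914, -0.393, 0.095]
ft_force: [-0.0, 0.2, 0.5]
finger_gap: 0.587
finger_force: 0.0
```

```bash
python3 - <<'E'
from pl import *
st();p,R,o=cur()
c=ctrl.capture("scene");t=ctrl.capture("top")
save(t,"t3.png");cv2.imwrite("pics/s3.png",cv2.resize(cv2.cvtColor(c["color"],cv2.COLOR_RGB2BGR)[180:440,240:590],(700,520)))
for x in(c,t):
    for w in ctrl.trace(x,"tray")[:1]:
        m=w["pixels"].astype(np.uint8);ys,xs=np.nonzero(m);print("tray",w["conf"],w["box"])
        k=ctrl.mark_of(x,"knob");r=ctrl.mark_of(x,"tray")
        print([(round(q["conf"],2),np.round(atz(x,q["location"],z),4)) for a,z in((k,.012),(r,0)) for q in a[:1]])
rows(.05,p,R,np.array([.4846,-.1768,.005]),down(-46.6,12),5)
E
```

```text
t 11.45 p [ 0.4843 -0.1765  0.0747] j [-0.55  0.06  2.05 -0.07  0.83  1.87] F [-0.   0.2  0.5] gap 0.587 ff 0.0 z [ 0.142 -0.15  -0.978] x [ 0.673 -0.71   0.207]
tray 0.67 [296.5, 291.2, 402.5, 355.1]
[(0.89, array([ 0.7142, -0.0249,  0.012 ])), (0.73, array([ 0.5856, -0.0291,  0.    ]))]
tray 0.9 [364.2, 191.6, 397.2, 286.4]
[(0.74, array([ 0.7093, -0.0284,  0.012 ])), (0.89, array([ 0.5918, -0.0306,  0.    ]))]
0.05 -0.0028 0 0.0137 0 0.02 0.02; 0.05 -0.0028 0 0.0136 0 0.01 0.02; 0.05 -0.0028 0 0.0137 0 0.02 0.02; 0.05 -0.0028 0 0.0136 0 0.01 0.02; 0.05 -0.0028 0 0.0137 0 0.02 0.02
```

View pics/s3.png

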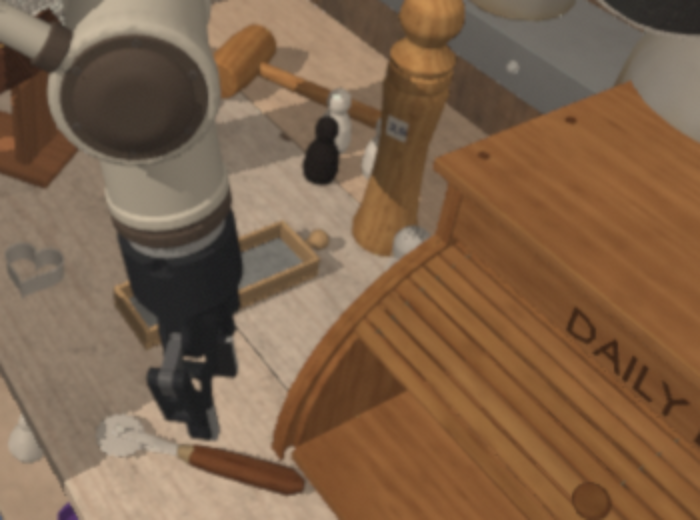

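The fingers are above the handle, next to the bin edge at (285,440), and the tray lies flat with the knob away from the robot. I'll descend and grip the wheel.

Call:
{"api": "send_rows", "payload": {
  "deltas": "0.05 -0.0028 0 0.0137 0 0 0; 0.05 -0.0028 0 0.0137 0 0 0; 0.05 -0.0028 0 0.0137 0 0 0; 0.05 -0.0028 0 0.0137 0 0 0; 0.05 -0.0028 0 0.0125 0 0 0; 0.05 0 0 0 0 0 0; 0.05 0 0 0 0 0 0",
  "grip_force": 30
}}

```text
time: 12.55
position: [0.4845, -0.1769, 0.0058]
ee_rot: [0.041, 0.914, -0.393, 0.095]
ft_force: [0.1, 0.4, 0.3]
finger_gap: 0.585
finger_force: 0.0
```

```bash
python3 - <<'E'
from pl import *
st()
E
```

```text
t 12.55 p [ 0.4845 -0.1769  0.0058] j [-0.55  0.2   2.07 -0.09  0.67  1.89] F [0.1 0.4 0.3] gap 0.585 ff 0.0 z [ 0.142 -0.151 -0.978] x [ 0.672 -0.711  0.207]
```

Call:
{"api": "send_rows", "payload": {
  "deltas": "0.03 0 0 0 0 0 0; 0.01 0 0 0 0 0 0; 0.01 0 0 0 0 0 0; 0.01 0 0 0 0 0 0; 0.01 0 0 0 0 0 0; 0.01 0 0 0 0 0 0"
}}

```text
time: 13.15
position: [0.4851, -0.1773, 0.0067]
ee_rot: [0.042, 0.913, -0.393, 0.096]
ft_force: [-1.9, 0.8, 6.4]
finger_gap: 0.183
finger_force: 29.2
```

```bash
python3 - <<'E'
from pl import *
st();p,R,o=cur()
p=p+[0,0,.08]
print("up then place"); print(np.round(R.T@[0,0,.02],4))
# wheel centre 11 mm behind grip along +x_tool -> wheel centre=grip-11*x. tray inner centre (.589,-.028)
rows(.01,p,R,np.array([.600,-.028,.086]),down(0),10)
E
```

```text
t 13.15 p [ 0.4851 -0.1773  0.0067] j [-0.55  0.2   2.07 -0.09  0.67  1.89] F [-1.9  0.8  6.4] gap 0.183 ff 29.2 z [ 0.143 -0.152 -0.978] x [ 0.672 -0.71   0.209]
up then place
[ 0.0042  0.     -0.0196]
0.01 -0.0029 -0.0186 -0.0006 0.49 -1.14 -4.64; 0.01 -0.0014 -0.0188 -0.0003 0.49 -1.13 -4.64; 0.01 0.0001 -0.0188 -0.0002 0.49 -1.14 -4.64; 0.01 0.0017 -0.0188 -0 0.49 -1.13 -4.65; 0.01 0.0031 -0.0186 0.0001 0.49 -1.14 -4.64; 0.01 0.0047 -0.0182 0.0001 0.49 -1.14 -4.64; 0.01 0.0061 -0.0179 0.0002 0.49 -1.13 -4.64; 0.01 0.0076 -0.0172 0.0003 0.49 -1.14 -4.64; 0.01 0.0089 -0.0166 0.0002 0.49 -1.13 -4.64; 0.01 0.0103 -0.0158 0.0001 0.49 -1.14 -4.64
```

Call:
{"api": "send_rows", "payload": {
  "deltas": "0.01 0.0042 0 -0.0196 0 0 0; 0.01 0.0042 0 -0.0196 0 0 0; 0.01 0.0042 0 -0.0196 0 0 0; 0.01 0.0042 0 -0.0196 0 0 0; 0.01 0 0 0 0 0 0"
}}

```text
time: 13.65
position: [0.4867, -0.1782, 0.089]
ee_rot: [0.042, 0.913, -0.393, 0.099]
ft_force: [0.6, -0.7, -0.7]
finger_gap: 0.185
finger_force: 29.3
```

Call:
{"api": "send_rows", "payload": {
  "deltas": "0.01 -0.0029 -0.0186 -0.0006 0.49 -1.14 -4.64; 0.01 -0.0014 -0.0188 -0.0003 0.49 -1.13 -4.64; 0.01 0.0001 -0.0188 -0.0002 0.49 -1.14 -4.64; 0.01 0.0017 -0.0188 0 0.49 -1.13 -4.65; 0.01 0.0031 -0.0186 0.0001 0.49 -1.14 -4.64; 0.01 0.0047 -0.0182 0.0001 0.49 -1.14 -4.64; 0.01 0.0061 -0.0179 0.0002 0.49 -1.13 -4.64; 0.01 0.0076 -0.0172 0.0003 0.49 -1.14 -4.64; 0.01 0.0089 -0.0166 0.0002 0.49 -1.13 -4.64; 0.01 0.0103 -0.0158 0.0001 0.49 -1.14 -4.64; 0.01 0 0 0 0 0 0; 0.01 0 0 0 0 0 0"
}}

```text
time: 14.85
position: [0.5988, -0.0276, 0.0838]
ee_rot: [-0.0, 1.0, -0.0, -0.002]
ft_force: [0.5, -0.7, -1.2]
finger_gap: 0.175
finger_force: 44.9
```

```bash
cat > tf.py <<'E'
from pl import *
def trayfit(ms,v0,z0=0):
    # v: x,y,yaw; tray box + knob hull, on the table
    th=np.linspace(0,2*np.pi,12,endpoint=False)
    kn=np.array([[x,.010*np.cos(q),.012+.010*np.sin(q)] for x in(.104,.117) for q in th]+[[.122,.005*np.cos(q),.012+.005*np.sin(q)] for q in th])
    parts=[cub((-.092,-.03,0),(.092,.03,.024)),kn]
    def cost(v):
        o=0
        for c,m,ig in ms:
            r=mask(c,[place(P,v)+[0,0,z0] for P in parts],m.shape)>0
            o+=((r^m)&~ig).sum()/((r|m)&~ig).sum()
        return o
    s=np.array([v0,v0+np.array([.01,0,0]),v0+np.array([0,.01,0]),v0+np.array([0,0,.08])])
    return minimize(cost,v0,method='Nelder-Mead',options=dict(initial_simplex=s))
E
python3 - <<'E'
from tf import *
st();p,R,o=cur()
c=ctrl.capture("scene");t=ctrl.capture("top");ms=[]
for x in(c,t):
    tr=ctrl.trace(x,"tray");w=ctrl.trace(x,"pastry_wheel")
    print([a["conf"] for a in tr[:2]],[a["conf"] for a in w[:2]],[a["box"] for a in tr[:1]+w[:1]])
    wm=w[0]["pixels"] if w else np.zeros((480,640),bool)
    ms.append((x,tr[0]["pixels"],wm))
    if w:
        ys,xs=np.nonzero(wm);P=np.array([atz(x,q,p[2]+.002)[:2] for q in zip(xs,ys)]);m=P.mean(0);e,Vv=np.linalg.eigh(np.cov(P.T));d=Vv[:,1]*np.sign(Vv[0,1]);l=(P-m)@d
        print("wheel dir",np.degrees(np.arctan2(d[1],d[0])),"ends",m+d*l.min(),m+d*l.max())
for a in(ms,ms[:1],ms[1:]):
    r=trayfit(a,np.array([.589,-.028,0.]));print(r.fun,np.round(r.x,4))
im=np.hstack([cv2.resize(cv2.cvtColor(x["color"],cv2.COLOR_RGB2BGR)[y0:y0+180,x0:x0+120],(400,600)) for x,y0,x0 in((c,230,290),(t,150,320))])
cv2.imwrite("pics/s4.png",im)
E
```

```text
t 14.85 p [ 0.5988 -0.0276  0.0838] j [-0.25  0.37  1.64  0.    1.13  1.32] F [ 0.5 -0.7 -1.2] gap 0.175 ff 44.9 z [-0.003  0.001 -1.   ] x [ 1.    -0.001 -0.003]
[0.94] [] [[293.2, 290.9, 403.7, 355.6]]
[] [] []Traceback (most recent call last):
  File "<stdin>", line 8, in <module>
IndexError: list index out of range
```

```bash
python3 - <<'E'
from tf import *
c=ctrl.capture("scene");t=ctrl.capture("top")
im=np.hstack([cv2.resize(cv2.cvtColor(x["color"],cv2.COLOR_RGB2BGR)[y0:y0+180,x0:x0+120],(400,600)) for x,y0,x0 in((c,220,290),(t,150,320))])
cv2.imwrite("pics/s4.png",im)
E
```

```text
(no output)
```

View pics/s4.png

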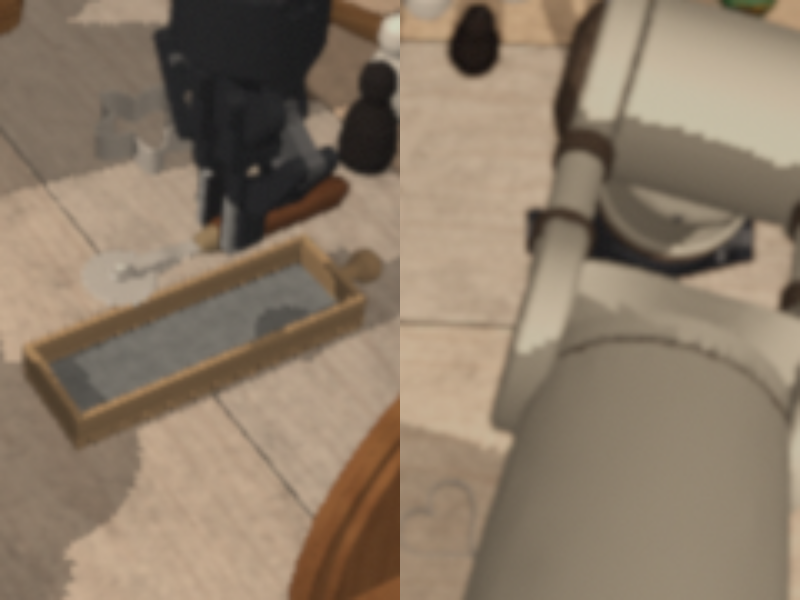

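The wheel is held over the tray with the handle toward the knob: handle end at crop (348,185), wheel disc at (112,275). Next I'll measure its pitch and the tray's pose.

```bash
python3 - <<'E'
from tf import *
st();p,R,o=cur()
c=ctrl.capture("scene")
H=np.array([394.4,275.5]);D=np.array([323.6,302.5])
for th in(-12,-8,-4,0,4):
    a=np.radians(th);d=np.array([np.cos(a),0,np.sin(a)]);G=p+[0,0,.002]
    print(th,np.round(proj(c,G+.072*d)-H,1),np.round(proj(c,G-.074*d)-D,1))
tr=ctrl.trace(c,"tray")[0];z=np.zeros((480,640),bool)
# ignore region around gripper / wheel above the tray's edge
r=trayfit([(c,tr["pixels"],z)],np.array([.589,-.028,0.]));print(r.fun,np.round(r.x,4))
w=ctrl.trace(c,"pastry_wheel");print([(q["conf"],q["box"]) for q in w[:2]])
k=ctrl.mark_of(c,"knob")[0];print(k["conf"],atz(c,k["location"],.012))
E
```

```text
t 15.25 p [ 0.5995 -0.028   0.0855] j [-0.25  0.37  1.64  0.    1.13  1.32] F [ 0.9  0.9 -0.4] gap 0.167 ff 44.9 z [-0.001  0.001 -1.   ] x [ 1.    -0.001 -0.001]
-12 [-4.4  6.9] [-1.5 -6.1]
-8 [-3.7  4.7] [-2.  -3.7]
-4 [-3.2  2.5] [-2.4 -1.4]
0 [-2.8  0.4] [-2.6  0.8]
4 [-2.5 -1.7] [-2.5  3. ]
0.08092971156538785 [ 0.5871 -0.0238  0.0099]
[(0.9, [313.7, 269.7, 395.4, 309.7]), (0.59, [431.9, 292.5, 455.3, 314.7])]
0.76 [ 0.70943031 -0.02575742  0.012     ]
```

```bash
python3 - <<'E'
from tf import *
p,R,o=cur();c=ctrl.capture("scene");w=ctrl.trace(c,"pastry_wheel")[0];print(w["box"])
for cx in(-.012,-.008,-.004,0):
  for dy in (0,):
    C=p+[cx,dy,.002];q=np.linspace(0,6.28,24)
    L=min(proj(c,C+[-.063+.02*np.cos(a),.02*np.sin(a),0])[0] for a in q)
    Rr=max(proj(c,C+[.083,.006*np.cos(a),.006*np.sin(a)])[0] for a in q)
    print(cx,round(L,1),round(Rr,1))
rows(.01,p,R,np.array([.593,-.0255,.040]),down(.3),3)
st()
E
```

```text
[314.8, 271.1, 396.5, 310.9]
-0.012 308.7 393.2
-0.008 310.7 395.0
-0.004 312.8 396.8
0 314.9 398.6
0.01 -0.0022 -0.0008 0.0152 -0.01 0.02 -0.1; 0.01 -0.0022 -0.0007 0.0151 -0.02 0.02 -0.11; 0.01 -0.0022 -0.0008 0.0152 -0.01 0.01 -0.1 

t 15.55 p [ 0.5996 -0.0278  0.0854] j [-0.25  0.37  1.64  0.    1.13  1.32] F [-0.6  0.4 -0.3] gap 0.176 ff 44.9 z [-0.001  0.001 -1.   ] x [ 1.    -0.    -0.001]
```

Call:
{"api": "send_rows", "payload": {
  "deltas": "0.01 -0.003 -0.001 0.012 0 0 -0.1; 0.01 -0.003 -0.001 0.013 0 0 -0.1; 0.01 -0.002 -0.0005 0.013 0 0 -0.1; 0.01 0 0 0.012 0 0 0; 0.01 0 0 0.008 0 0 0; 0.01 0 0 0.006 0 0 0; 0.01 0 0 0.0035 0 0 0; 0.01 0 0 0 0 0 0; 0.01 0 0 0 0 0 0"
}}

```text
time: 16.45
position: [0.592, -0.0253, 0.0183]
ee_rot: [-0.0, 1.0, 0.003, -0.0]
ft_force: [-0.2, -1.1, -0.9]
finger_gap: 0.177
finger_force: 44.9
```

```bash
python3 - <<'E'
from tf import *
st();c=ctrl.capture("scene")
cv2.imwrite("pics/s5.png",cv2.resize(cv2.cvtColor(c["color"],cv2.COLOR_RGB2BGR)[250:370,280:440],(800,600)))
E
```

```text
t 16.45 p [ 0.592  -0.0253  0.0183] j [-0.25  0.46  1.69  0.    1.    1.32] F [-0.2 -1.1 -0.9] gap 0.177 ff 44.9 z [-0.     0.001 -1.   ] x [ 1.     0.005 -0.   ]
```

View pics/s5.png

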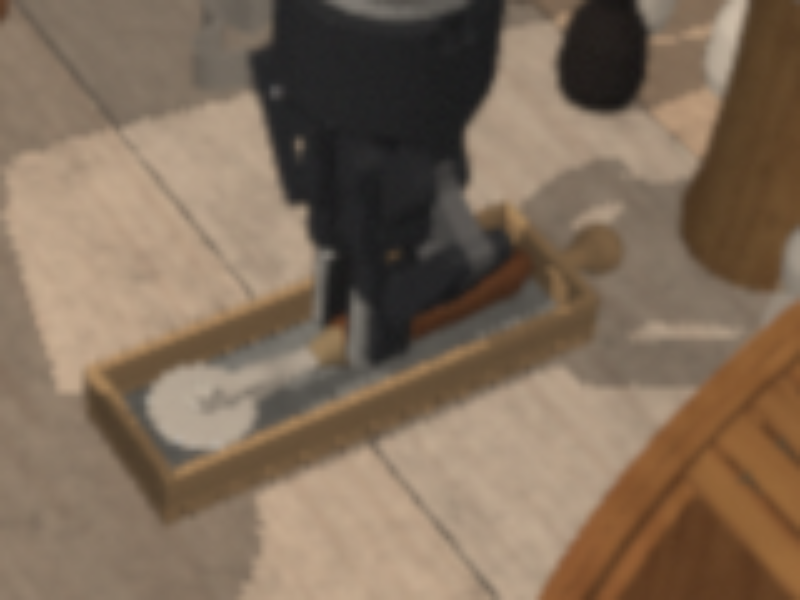

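The wheel sits inside the walls at both ends (disc at (200,405), handle end at (525,270)). I'll lower it slightly and release.

Call:
{"api": "send_rows", "payload": {
  "deltas": "0.01 0 0 0.004 0 0 0; 0.01 0 0 0 0 0 0; 0.018 0 0 0 0 0 0; 0.022 0 0 0 0 0 0; 0.022 0 0 0 0 0 0; 0.022 0 0 0 0 0 0"
}}

```text
time: 17.1
position: [0.5916, -0.0252, 0.014]
ee_rot: [-0.0, 1.0, 0.003, -0.0]
ft_force: [-0.5, 0.5, -0.4]
finger_gap: 0.256
finger_force: 0.0
```

Call:
{"api": "send_rows", "payload": {
  "deltas": "0.022 0 0 -0.005 0 0 0; 0.022 0 0 -0.01 0 0 0; 0.022 0 0 -0.03 0 0 0; 0.022 0 0 -0.03 0 0 0; 0.05 0 0 -0.03 0 0 0; 0.08 0 0 -0.03 0 0 0"
}}

```text
time: 17.7
position: [0.5918, -0.0253, 0.1512]
ee_rot: [-0.0, 1.0, 0.003, 0.0]
ft_force: [-0.1, -0.7, -0.0]
finger_gap: 0.589
finger_force: 0.0
```

```bash
python3 - <<'E'
from tf import *
st();c=ctrl.capture("scene")
w=ctrl.trace(c,"pastry_wheel");tr=ctrl.trace(c,"tray");z=np.zeros((480,640),bool)
print([(q["conf"],q["box"]) for q in w[:1]],[(q["conf"],q["box"]) for q in tr[:1]])
m=tr[0]["pixels"]|(w[0]["pixels"] if w and w[0]["conf"]>.5 else z)
r=trayfit([(c,m,z)],np.array([.588,-.0255,0.]));print(r.fun,np.round(r.x,4))
cv2.imwrite("pics/s6.png",cv2.resize(cv2.cvtColor(c["color"],cv2.COLOR_RGB2BGR)[250:370,280:440],(800,600)))
k=ctrl.mark_of(c,"knob")[0];print(k["conf"],atz(c,k["location"],.012))
E
```

```text
t 17.7 p [ 0.5918 -0.0253  0.1512] j [-0.25  0.27  1.63  0.    1.24  1.32] F [-0.1 -0.7 -0. ] gap 0.589 ff 0.0 z [ 0.     0.001 -1.   ] x [1.    0.005 0.   ]
[(0.63, [311.0, 300.1, 386.5, 343.2])] [(0.79, [297.6, 291.5, 404.3, 355.3])]
0.09592861126603458 [ 0.587  -0.024   0.0066]
0.88 [ 0.71349579 -0.02452006  0.012     ]
```

View pics/s6.png

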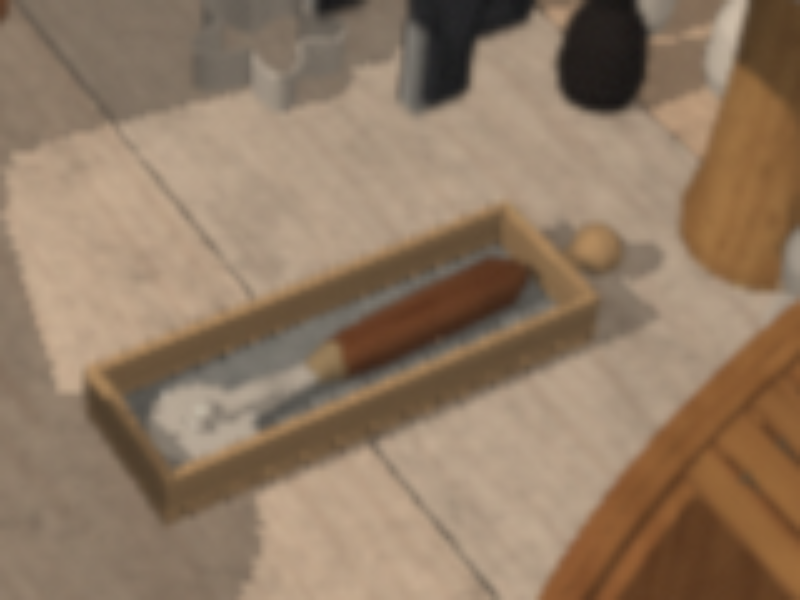

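The wheel lies flat in the tray. Next is the half turn and a regrasp at the knob end.

Call:
{"api": "send_rows", "payload": {
  "deltas": "0.08 0 0 0 0 0 -8.59; 0.08 0 0 0 0 0 -8.59; 0.08 0 0 0 0 0 -8.59; 0.08 0 0 0 0 0 -8.59; 0.08 0 0 0 0 0 -8.59; 0.08 0 0 0 0 0 -8.59; 0.08 0 0 0 0 0 -8.59; 0.08 0 0 0 0 0 -8.59; 0.08 0 0 0 0 0 -8.59; 0.08 0 0 0 0 0 -8.59; 0.08 0 0 0 0 0 -8.59; 0.08 0 0 0 0 0 -8.59"
}}

```text
time: 19.1
position: [0.5905, -0.025, 0.1471]
ee_rot: [-0.002, 0.618, 0.787, -0.001]
ft_force: [0.0, 0.7, -0.6]
finger_gap: 0.939
finger_force: 0.0
```

Call:
{"api": "send_rows", "payload": {
  "deltas": "0.08 0 0 0 0 0 -8.59; 0.08 0 0 0 0 0 -8.59; 0.08 0 0 0 0 0 -8.59; 0.08 0 0 0 0 0 -8.59; 0.08 0 0 0 0 0 -8.59; 0.08 0 0 0 0 0 -8.59; 0.08 0 0 0 0 0 -8.59; 0.08 0 0 0 0 0 -8.59; 0.08 -0.026 0 0.02 0 0 -8.2; 0.08 -0.025 0 0.03 0 0 0; 0.08 -0.025 0 0.03 0 0 0; 0.08 0 0 0.02 0 0 0"
}}

```text
time: 20.3
position: [0.667, -0.0282, 0.0443]
ee_rot: [-0.003, -0.003, 1.0, 0.001]
ft_force: [-1.1, 0.4, -0.5]
finger_gap: 0.941
finger_force: 0.0
```

Call:
{"api": "send_rows", "payload": {
  "deltas": "0.08 0 0 0 0 0 0; 0.08 0 0 0 0 0 0"
}}

```text
time: 20.5
position: [0.6662, -0.0283, 0.0478]
ee_rot: [-0.002, -0.003, 1.0, 0.001]
ft_force: [0.1, 0.5, 1.0]
finger_gap: 0.936
finger_force: 0.0
```

```bash
python3 - <<'E'
from tf import *
st();p,R,o=cur();rows(.08,p,R,np.array([.668,-.0247,.004]),down(180.3),4)
E
```

```text
t 20.5 p [ 0.6662 -0.0283  0.0478] j [-0.22  0.58  1.44  0.    1.13 -1.8 ] F [0.1 0.5 1. ] gap 0.936 ff 0.0 z [-0.004  0.001 -1.   ] x [-1.    -0.005  0.004]
0.08 -0.0005 0.0009 0.0109 0.02 -0.05 -0; 0.08 -0.0005 0.0009 0.011 0.02 -0.06 -0; 0.08 -0.0004 0.0008 0.0109 0.02 -0.05 -0; 0.08 -0.0005 0.0009 0.011 0.02 -0.06 -0
```

Call:
{"api": "send_rows", "payload": {
  "deltas": "0.08 -0.001 0.0015 0.014 0 -0.1 0; 0.08 -0.001 0.002 0.014 0 -0.1 0; 0.08 0 0 0.012 0 0 0; 0.08 0 0 0.005 0 0 0; 0.08 0 0 0 0 0 0; 0.08 0 0 0 0 0 0"
}}

```text
time: 21.1
position: [0.6695, -0.0251, 0.0039]
ee_rot: [0.001, -0.003, 1.0, 0.0]
ft_force: [-0.8, 0.6, 0.1]
finger_gap: 0.936
finger_force: 0.0
```

```bash
python3 - <<'E'
from tf import *
st();c=ctrl.capture("scene");t=ctrl.capture("top")
for x in (c,t):
    k=ctrl.mark_of(x,"knob")[:1]
    if k: print(k[0]["conf"],atz(x,k[0]["location"],.012))
E
```

```text
t 21.1 p [ 0.6695 -0.0251  0.0039] j [-0.22  0.64  1.45  0.    1.05 -1.79] F [-0.8  0.6  0.1] gap 0.936 ff 0.0 z [ 0.003  0.001 -1.   ] x [-1.    -0.005 -0.003]
0.62 [ 0.70506356 -0.02866752  0.012     ]
```

Call:
{"api": "send_rows", "payload": {
  "deltas": "0.08 0.0015 0 0.0025 0 0.1 0; 0.065 0 0 0 0 0 0; 0.05 0 0 0 0 0 0; 0.05 0 0 0 0 0 0; 0.05 0 0 0 0 0 0; 0.05 0 0 0 0 0 0; 0.05 0 0 0 0 0 0",
  "grip_force": 85
}}

```text
time: 22.0
position: [0.6684, -0.0251, 0.0017]
ee_rot: [0.001, -0.003, 1.0, 0.0]
ft_force: [0.9, 0.1, 3.1]
finger_gap: 0.679
finger_force: 91.9
```

```bash
python3 - <<'E'
from tf import *
st()
E
```

```text
t 22.0 p [ 0.6684 -0.0251  0.0017] j [-0.22  0.64  1.45  0.    1.05 -1.79] F [0.9 0.1 3.1] gap 0.679 ff 91.9 z [ 0.002  0.001 -1.   ] x [-1.    -0.005 -0.002]
```

Call:
{"api": "send_rows", "payload": {
  "deltas": "0.05 0 0 -0.005 0 0 0; 0.05 0 0 -0.015 0 0 0; 0.05 0 0 -0.025 0 0 0; 0.05 0 0 -0.03 0 0 0; 0.05 0 0 -0.03 0 0 0; 0.05 0 0 -0.03 0 0 0; 0.05 0 0 -0.015 0 0 0; 0.05 0 0 0 0 0 0; 0.05 0 0 0 0 0 0"
}}

```text
time: 22.9
position: [0.667, -0.0249, 0.1501]
ee_rot: [-0.001, -0.003, 1.0, 0.001]
ft_force: [0.3, -0.5, -3.2]
finger_gap: 0.683
finger_force: 91.5
```

```bash
python3 - <<'E'
from tf import *
st();p,R,o=cur();c=ctrl.capture("scene");t=ctrl.capture("top");z=np.zeros((480,640),bool)
k=[ctrl.mark_of(x,"knob") for x in(c,t)]
print([[(np.round(q["location"]),round(q["conf"],2)) for q in a[:1]] for a in k])
print("expected knob",p+R@[-.0416,0,-.0103],"plain end top",p+R@[.1724,0,0])
if k[0]: print(atz(c,k[0][0]["location"],p[2]+.0103))
tr=ctrl.trace(c,"tray")[0];w=ctrl.trace(c,"pastry_wheel")
m=tr["pixels"]|(w[0]["pixels"] if w and w[0]["conf"]>.5 else z)
# ignore gripper columns region: only lower part of tray visible
def tf(m,c,z0):
    r=trayfit([(c,m,z)],np.array([.588,-.0255,0.]),z0);return r
for z0 in(p[2]-.006,p[2]-.0017,p[2]+.003): r=tf(m,c,z0);print(round(z0,4),r.fun,np.round(r.x,4))
rows(.05,p,R,cp(.20,.0003,.0037),RX,12)
cv2.imwrite("pics/s7.png",cv2.resize(cv2.cvtColor(c["color"],cv2.COLOR_RGB2BGR)[160:340,260:500],(800,600)))
E
```

```text
t 22.9 p [ 0.667  -0.0249  0.1501] j [-0.22  0.46  1.39  0.    1.29 -1.79] F [ 0.3 -0.5 -3.2] gap 0.683 ff 91.5 z [-0.001  0.001 -1.   ] x [-1.    -0.005  0.001]
[[(array([414., 234.]), 0.62)], []]
expected knob [ 0.70862592 -0.0247281   0.16034371] plain end top [ 0.4946167  -0.02583182  0.15029747]
[ 0.71572291 -0.01893663  0.16039305]
0.1441 0.11576354679802955 [ 0.5895 -0.0204  0.0041]
0.1484 0.12916565312576014 [ 0.5853 -0.0244  0.0222]
0.1531 0.1431297709923664 [ 0.5843 -0.0306  0.0097]
0.05 0.004 0.0092 -0.0103 1.61 -3.07 4.42; 0.05 0.0042 0.0085 -0.0107 1.61 -3.08 4.42; 0.05 0.0041 0.008 -0.0112 1.62 -3.07 4.42; 0.05 0.0042 0.0073 -0.0116 1.61 -3.07 4.42; 0.05 0.0041 0.0066 -0.012 1.61 -3.08 4.42; 0.05 0.0039 0.006 -0.0125 1.61 -3.07 4.43; 0.05 0.0036 0.0054 -0.0128 1.61 -3.07 4.42; 0.05 0.0034 0.0047 -0.0131 1.61 -3.08 4.42; 0.05 0.003 0.0041 -0.0134 1.62 -3.07 4.42; 0.05 0.0025 0.0035 -0.0137 1.61 -3.07 4.42; 0.05 0.0021 0.0029 -0.0139 1.61 -3.08 4.42; 0.05 0.0015 0.0024 -0.014 1.61 -3.07 4.42
```

Call:
{"api": "send_rows", "payload": {
  "deltas": "0.05 0.004 0.0092 -0.0103 1.61 -3.07 4.42; 0.05 0.0042 0.0085 -0.0107 1.61 -3.08 4.42; 0.05 0.0041 0.008 -0.0112 1.62 -3.07 4.42; 0.05 0.0042 0.0073 -0.0116 1.61 -3.07 4.42; 0.05 0.0041 0.0066 -0.012 1.61 -3.08 4.42; 0.05 0.0039 0.006 -0.0125 1.61 -3.07 4.43; 0.05 0.0036 0.0054 -0.0128 1.61 -3.07 4.42; 0.05 0.0034 0.0047 -0.0131 1.61 -3.08 4.42; 0.05 0.003 0.0041 -0.0134 1.62 -3.07 4.42; 0.05 0.0025 0.0035 -0.0137 1.61 -3.07 4.42; 0.05 0.0021 0.0029 -0.0139 1.61 -3.08 4.42; 0.05 0.0015 0.0024 -0.014 1.61 -3.07 4.42"
}}

```text
time: 24.4
position: [0.6182, 0.0852, 0.2743]
ee_rot: [0.305, 0.436, 0.832, -0.158]
ft_force: [0.5, -0.2, -3.4]
finger_gap: 0.68
finger_force: 91.7
```

Call:
{"api": "send_rows", "payload": {
  "deltas": "0.05 0 0 0 0 0 0; 0.05 0 0 0 0 0 0"
}}

```text
time: 24.6
position: [0.6186, 0.0851, 0.2736]
ee_rot: [0.303, 0.434, 0.834, -0.158]
ft_force: [-0.3, -0.0, -2.2]
finger_gap: 0.681
finger_force: 91.8
```

```bash
cat > cs.py <<'E'
from tf import *
def cst():
    st();p,R,o=cur();A=np.array([u,yb,n])
    print("case",np.round(A@(p-MO),4),"Fc",np.round(A@o["ft_force"],1),"rot",np.round(np.degrees(Ro.from_matrix(R.T@RX).as_rotvec()),2))
E
python3 - <<'E'
from cs import *
cst();p,R,o=cur()
ms=[]
th=np.linspace(0,2*np.pi,12,endpoint=False)
P0=cub((-.092,-.03,0),(.092,.03,.024))
for nm in("scene","top"):
    c=ctrl.capture(nm);tr=ctrl.trace(c,"tray");w=ctrl.trace(c,"pastry_wheel")
    if not tr: print(nm,"none");continue
    m=tr[0]["pixels"].copy()
    if w and w[0]["conf"]>.4: m|=w[0]["pixels"]
    print(nm,tr[0]["conf"],tr[0]["box"],m.sum())
    # fit only the half of the tray away from the gripper: compare inside a window around the lower half
    q=np.array([proj(c,p+R@np.array([.0724-a[0],a[1],.0017-a[2]])) for a in cub((-.102,-.045,-.012),(.02,.045,.036))])
    win=np.zeros(m.shape,np.uint8);cv2.fillConvexPoly(win,cv2.convexHull(q.astype(np.int32)),1)
    ms.append((c,m,win>0))
def parts(v): # v: dy,dz,pitch,yaw (tool frame, about grip)
    X=np.c_[.0804-P0[:,0],P0[:,1],.0017-P0[:,2]]
    X=Ro.from_euler('yz',v[2:4]).apply(X)+[0,v[0],v[1]]
    return p+X@R.T
def cost(v,a):
    s=0
    for c,m,w in a:
        r=mask(c,[parts(v)],m.shape)>0
        s+=((r^m)&w).sum()/((r|m)&w).sum()
    return s+1e-1*(v[0]/.01)**2
for a in([ms,ms[:1],ms[1:]] if len(ms)>1 else [ms]):
    S=np.vstack([np.zeros(4),np.diag([.004,.006,.05,.05])])
    r=minimize(cost,np.zeros(4),args=(a,),method='Nelder-Mead',options=dict(initial_simplex=S,maxiter=400))
    print(cost(np.zeros(4),a),r.fun,np.round(r.x[:2],4),np.degrees(r.x[2:]).round(2))
c=ms[0][0];im=c["color"].copy()
cv2.polylines(im,[cv2.convexHull(np.array([proj(c,X)*16 for X in parts(np.zeros(4))]).astype(np.int32))],True,(0,255,0),1,shift=4)
cv2.imwrite("pics/s8.png",cv2.resize(cv2.cvtColor(im,cv2.COLOR_RGB2BGR)[100:280,200:440],(800,600)))
E
```

```text
t 24.6 p [0.6186 0.0851 0.2736] j [ 0.24  0.15  1.67 -0.72  1.15 -0.13] F [-0.3 -0.  -2.2] gap 0.681 ff 91.8 z [ 0.368 -0.526 -0.766] x [-0.44   0.627 -0.643]
case [0.2001 0.0007 0.0039] Fc [-1.5 -0.2 -1.6] rot [ 0.05 -0.02  0.1 ]
scene 0.92 [258.0, 144.9, 352.9, 208.0] 1586
top 0.69 [191.8, 236.7, 283.6, 295.9] 2526
1.0656983846884756 1.049214959002508 [0.0018 0.0005] [0.2  1.17]
0.19339622641509435 0.16601091886247335 [ 0.0007 -0.0003] [-0.22  0.71]
0.8723021582733813 0.7982394386271271 [-0.     -0.0115] [ 6.27 -5.71]
```

View pics/s8.png

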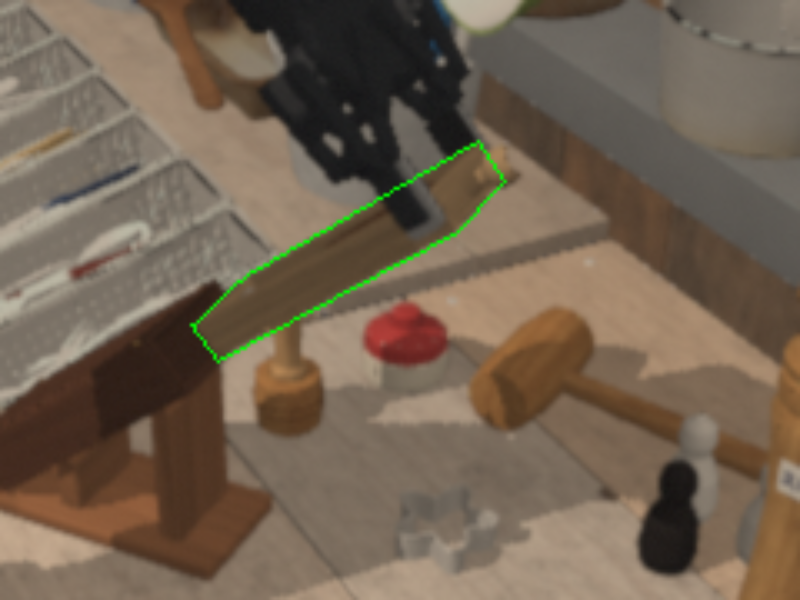

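The modelled outline matches the held tray, which lines up with the case mouth at (205,345). I'll start the insertion.

Call:
{"api": "send_rows", "payload": {
  "deltas": "0.05 0.015 0 0 0 0 0; 0.05 0.01 0 0 0 0 0; 0.05 0.005 0 0 0 0 0; 0.05 0.005 0 0 0 0 0; 0.05 0.005 0 0 0 0 0; 0.05 0 0 0 0 0 0; 0.05 0 0 0 0 0 0"
}}

```text
time: 25.6
position: [0.6015, 0.1099, 0.2489]
ee_rot: [0.304, 0.435, 0.833, -0.158]
ft_force: [-0.2, -0.2, -1.9]
finger_gap: 0.681
finger_force: 91.7
```

```bash
python3 -c "
from cs import *
cst()"
```

```text
t 25.6 p [0.6015 0.1099 0.2489] j [ 0.29  0.16  1.7  -0.74  1.14 -0.05] F [-0.2 -0.2 -1.9] gap 0.681 ff 91.7 z [ 0.369 -0.527 -0.765] x [-0.437  0.628 -0.644]
case [0.1611 0.0008 0.0043] Fc [-1.1 -0.2 -1.5] rot [ 0.07  0.09 -0.04]
```

Call:
{"api": "send_rows", "payload": {
  "deltas": "0.05 0.01 0 0 0 0 0; 0.05 0.01 0 0 0 0 0; 0.05 0.01 0 0 0 0 0; 0.05 0.01 0 0 0 0 0; 0.05 0 0 0 0 0 0"
}}

```text
time: 26.1
position: [0.5826, 0.1358, 0.221]
ee_rot: [0.303, 0.434, 0.834, -0.159]
ft_force: [-0.3, 0.8, -2.2]
finger_gap: 0.676
finger_force: 91.7
```

```bash
python3 -c "
from cs import *
cst()"
```

```text
t 26.1 p [0.5826 0.1358 0.221 ] j [ 0.35  0.19  1.73 -0.75  1.14  0.03] F [-0.3  0.8 -2.2] gap 0.676 ff 91.7 z [ 0.368 -0.527 -0.766] x [-0.44   0.627 -0.643]
case [1.186e-01 1.000e-04 3.600e-03] Fc [-2.   0.2 -1.2] rot [-0.02  0.    0.11]
```

Call:
{"api": "send_rows", "payload": {
  "deltas": "0.05 0.015 0 0 0 0 0; 0.05 0.015 0 0 0 0 0; 0.05 0.015 0 0 0 0 0; 0.05 0.015 0 0 0 0 0; 0.05 0.015 0 0 0 0 0; 0.05 0.012 0 0 0 0 0; 0.05 0.008 0 0 0 0 0; 0.05 0 0 0 0 0 0; 0.05 0 0 0 0 0 0"
}}

```text
time: 27.0
position: [0.5427, 0.1946, 0.1621]
ee_rot: [0.304, 0.435, 0.833, -0.158]
ft_force: [0.0, 0.5, -2.8]
finger_gap: 0.681
finger_force: 91.6
```

```bash
python3 -c "
from cs import *
cst()"
```

```text
t 27.0 p [0.5427 0.1946 0.1621] j [ 0.47  0.27  1.77 -0.78  1.14  0.22] F [ 0.   0.5 -2.8] gap 0.681 ff 91.6 z [ 0.37  -0.527 -0.765] x [-0.437  0.628 -0.644]
case [0.0263 0.0011 0.0042] Fc [-2.1  0.3 -1.9] rot [ 0.08  0.1  -0.05]
```

Call:
{"api": "send_rows", "payload": {
  "deltas": "0.05 0.005 0 0 0 0 0; 0.05 0.003 0 0.001 0 0 0; 0.05 0 0 0.001 0 0 0; 0.05 0 0 0 0 0 0"
}}

```text
time: 27.4
position: [0.5397, 0.1985, 0.1549]
ee_rot: [0.304, 0.435, 0.833, -0.158]
ft_force: [0.1, -0.4, -2.8]
finger_gap: 0.679
finger_force: 91.6
```

Call:
{"api": "send_rows", "payload": {
  "deltas": "0.062 0 0 0 0 0 0; 0.066 0 0 0 0 0 0; 0.07 0 0 0 0 0 0; 0.075 0 0 0 0 0 0; 0.075 0 0 0 0 0 0"
}}

```text
time: 27.9
position: [0.5398, 0.1986, 0.1553]
ee_rot: [0.304, 0.435, 0.833, -0.158]
ft_force: [-0.2, 0.3, -0.2]
finger_gap: 0.88
finger_force: 0.0
```

```bash
python3 - <<'E'
from cs import *
cst();p,R,o=cur()
c=ctrl.capture("scene");k=ctrl.mark_of(c,"knob")[:1]
if k:
    # point on line cp(x,0,.012) closest to the ray
    O,d=ray(c,k[0]["location"]);P=np.eye(3)-np.outer(d,d);a=P@u;b=P@(O-cp(0,0,.012));print(k[0]["conf"],"knob tip x_case",a@b/(a@a),"res",np.linalg.norm(b-a*(a@b)/(a@a)))
E
```

```text
t 27.9 p [0.5398 0.1986 0.1553] j [ 0.48  0.28  1.77 -0.78  1.13  0.23] F [-0.2  0.3 -0.2] gap 0.88 ff 0.0 z [ 0.369 -0.527 -0.765] x [-0.437  0.628 -0.644]
case [0.0181 0.0009 0.0021] Fc [-0.4 -0.   0.1] rot [ 0.07  0.08 -0.06]
0.83 knob tip x_case 0.031328249692673914 res 0.004906129836572175
```

Call:
{"api": "send_rows", "payload": {
  "deltas": "0.075 0 0 -0.02 0 0 0; 0.075 0 0 -0.03 0 0 0; 0.03 -0.02 0 0 0 0 0; 0 -0.025 0 0 0 0 0; 0 0 0 0 0 0 0; 0 0 0 0 0 0 0; 0 0 0 0 0 0 0"
}}

```text
time: 28.7
position: [0.5401, 0.1968, 0.2211]
ee_rot: [0.303, 0.434, 0.833, -0.159]
ft_force: [-0.1, 0.0, -0.8]
finger_gap: 0.024
finger_force: 0.0
```

```bash
cat > kn.py <<'E'
from cs import *
def kn():
    rs=[]
    for nm in("scene","top"):
        c=ctrl.capture(nm)
        for k in ctrl.mark_of(c,"knob")[:1]:
            O,d=ray(c,k["location"]);P=np.eye(3)-np.outer(d,d);a=P@u;b=P@(O-cp(0,0,.012));s=a@b/(a@a)
            print(nm,round(k["conf"],2),"knob x_case",round(s,4),"res",round(np.linalg.norm(b-a*s),4),"exp px",proj(c,cp(.03,0,.012)),k["location"]);rs.append((O,d))
    if len(rs)==2: X,e=tri(rs);print("tri case",np.array([u,yb,n])@(X-MO),e)
E
python3 - <<'E'
from kn import *
cst();kn()
E
```

```text
t 28.7 p [0.5401 0.1968 0.2211] j [ 0.48  0.19  1.73 -0.75  1.23  0.13] F [-0.1  0.  -0.8] gap 0.024 ff 0.0 z [ 0.368 -0.528 -0.766] x [-0.438  0.628 -0.643]
case [0.0616 0.0002 0.0515] Fc [-0.6 -0.1 -0.6] rot [-0.02  0.03  0.02]
scene 0.88 knob x_case 0.038 res 0.0041 exp px [270.24076888 195.62151675] [271.9, 192.2]
top 0.62 knob x_case 0.3281 res 0.0812 exp px [268.60886185 247.08171571] [419.5, 184.5]
tri case [ 0.27626891 -0.13770307  0.03568166] [np.float64(0.08167877196046952), np.float64(0.08167877196046947)]
```

Call:
{"api": "send_rows", "payload": {
  "deltas": "0 -0.025 0 0 0 0 0; 0 0 0 0.02 0 0 0; 0 0 0 0.025 0 0 0; 0 0 0 0.005 0 0 0; 0 0.01 0 0 0 0 0; 0 0.01 0 0 0 0 0; 0 0.006 0 0 0 0 0; 0 0 0 0 0 0 0"
}}

```text
time: 29.7
position: [0.5581, 0.1723, 0.1829]
ee_rot: [0.304, 0.434, 0.833, -0.158]
ft_force: [-0.0, -0.1, -0.6]
finger_gap: 0.003
finger_force: 0.0
```

```bash
python3 -c "
from cs import *
cst()"
```

```text
t 29.7 p [0.5581 0.1723 0.1829] j [ 0.43  0.23  1.76 -0.77  1.13  0.15] F [-0.  -0.1 -0.6] gap 0.003 ff 0.0 z [ 0.37  -0.527 -0.765] x [-0.439  0.627 -0.644]
case [0.0604 0.0009 0.0026] Fc [-0.4 -0.1 -0.5] rot [0.09 0.06 0.07]
```

Call:
{"api": "send_rows", "payload": {
  "deltas": "0 0.004 0 0 0 0 0; 0 0.004 0 0 0 0 0; 0 0.003 0 0 0 0 0; 0 0 0 0 0 0 0"
}}

```text
time: 30.1
position: [0.5538, 0.178, 0.176]
ee_rot: [0.304, 0.435, 0.833, -0.158]
ft_force: [-0.4, -0.4, -0.6]
finger_gap: 0.0
finger_force: 0.0
```

Call:
{"api": "send_rows", "payload": {
  "deltas": "0 0.002 0 0 0 0 0; 0 0.002 0 0 0 0 0; 0 0 0 0 0 0 0"
}}

```text
time: 30.4
position: [0.5522, 0.1804, 0.1735]
ee_rot: [0.304, 0.435, 0.833, -0.158]
ft_force: [-0.1, -0.9, -0.2]
finger_gap: 0.0
finger_force: 0.0
```

```bash
python3 -c "
from cs import *
cst()"
```

```text
t 30.4 p [0.5522 0.1804 0.1735] j [ 0.44  0.25  1.76 -0.78  1.13  0.18] F [-0.1 -0.9 -0.2] gap 0.0 ff 0.0 z [ 0.369 -0.528 -0.765] x [-0.437  0.628 -0.644]
case [0.0467 0.0007 0.0019] Fc [ 0.4 -0.6 -0.6] rot [ 0.04  0.07 -0.03]
```

Call:
{"api": "send_rows", "payload": {
  "deltas": "0 0.002 0 0 0 0 0; 0 0.002 0 0 0 0 0; 0 0 0 0 0 0 0"
}}

```text
time: 30.7
position: [0.5504, 0.183, 0.1709]
ee_rot: [0.304, 0.435, 0.833, -0.158]
ft_force: [0.0, 0.5, 0.8]
finger_gap: -0.006
finger_force: 0.0
```

Call:
{"api": "send_rows", "payload": {
  "deltas": "0 0.0015 0 0 0 0 0; 0 0 0 0 0 0 0"
}}

```text
time: 30.9
position: [0.5501, 0.1838, 0.1704]
ee_rot: [0.304, 0.435, 0.833, -0.158]
ft_force: [1.0, -0.5, -0.4]
finger_gap: 0.002
finger_force: 0.4
```

Call:
{"api": "send_rows", "payload": {
  "deltas": "0 0.0015 0 0 0 0 0; 0 0 0 0 0 0 0"
}}

```text
time: 31.1
position: [0.5504, 0.1844, 0.1705]
ee_rot: [0.305, 0.435, 0.832, -0.158]
ft_force: [3.9, -3.7, 3.2]
finger_gap: -0.003
finger_force: 2.9
```

```bash
python3 -c "
from cs import *
cst()"
```

```text
t 31.1 p [0.5504 0.1844 0.1705] j [ 0.45  0.25  1.76 -0.78  1.13  0.19] F [ 3.9 -3.7  3.2] gap -0.003 ff 2.9 z [ 0.371 -0.528 -0.764] x [-0.436  0.627 -0.646]
case [0.0415 0.0015 0.0024] Fc [ 6.1  1.1 -0.9] rot [ 0.12  0.21 -0.09]
```

Call:
{"api": "send_rows", "payload": {
  "deltas": "0 0.0015 0 0 0 0 0; 0 0.0015 0 0 0 0 0; 0 0 0 0 0 0 0"
}}

```text
time: 31.4
position: [0.5505, 0.185, 0.1708]
ee_rot: [0.307, 0.435, 0.832, -0.159]
ft_force: [5.5, -9.5, 7.0]
finger_gap: -0.0
finger_force: 6.8
```

```bash
python3 -c "
from cs import *
cst()"
```

```text
t 31.4 p [0.5505 0.185  0.1708] j [ 0.46  0.26  1.76 -0.79  1.14  0.2 ] F [ 5.5 -9.5  7. ] gap -0.0 ff 6.8 z [ 0.373 -0.531 -0.761] x [-0.433  0.625 -0.649]
case [0.0414 0.002  0.0029] Fc [12.9 -1.  -1.7] rot [ 0.14  0.47 -0.15]
```

The tray sits firm against the closed end: 13 N of push and no movement. I'll back off and check everything.

Call:
{"api": "send_rows", "payload": {
  "deltas": "0 -0.01 0 0 0 0 0; 0 -0.03 0 0 0 0 0; 0 -0.03 0 -0.02 0 0 0; 0 0 0 -0.04 0 0 0; 0 0 0 -0.04 0 0 0; 0 0 0 -0.04 0 0 0; 0 0 0 0 0 0 0"
}}

```text
time: 32.1
position: [0.5274, 0.2197, 0.3248]
ee_rot: [0.306, 0.435, 0.833, -0.154]
ft_force: [-0.0, -0.0, 0.4]
finger_gap: 0.002
finger_force: 0.0
```

```bash
python3 - <<'E'
from kn import *
cst();kn()
for nm in("scene","top"):
    c=ctrl.capture(nm)
    for k in ["heart_cutter","star_cutter","masher","tray","pastry_wheel"]:
        q=ctrl.mark_of(c,k)[:1]
        if q: print(nm,k,round(q[0]["conf"],2),np.round(atz(c,q[0]["location"],0)[:2],3))
    if nm=="top":
        T=ctrl.trace(c,"tray");print([(a["conf"],a["box"]) for a in T[:2]],[np.round(proj(c,cp(x,y,.024)),1) for x in(0,.03) for y in(-.03,.03)])
    im=c["color"][150:300,180:380] if nm=="scene" else c["color"][200:350,170:370]
    globals()[nm]=cv2.resize(cv2.cvtColor(im,cv2.COLOR_RGB2BGR),(400,300))
cv2.imwrite("pics/end.png",np.hstack([scene,top]))
E
```

```text
t 32.1 p [0.5274 0.2197 0.3248] j [ 0.53  0.11  1.61 -0.71  1.4   0.04] F [-0.  -0.   0.4] gap 0.002 ff 0.0 z [ 0.377 -0.522 -0.765] x [-0.435  0.63  -0.644]
case [0.1084 0.0029 0.1477] Fc [ 0.2 -0.1  0.3] rot [ 0.58  0.06 -0.23]
scene 0.74 knob x_case 0.0356 res 0.0006 exp px [270.24076888 195.62151675] [272.0, 194.3]
top 0.68 knob x_case 0.025 res 0.0025 exp px [268.60886185 247.08171571] [266.1, 247.5]
tri case [0.02835095 0.00378515 0.01288207] [np.float64(0.003080621394355443), np.float64(0.0030806213943554562)]
scene heart_cutter 0.64 [0.445 0.064]
scene star_cutter 0.68 [0.661 0.138]
scene masher 0.89 [0.627 0.316]
top heart_cutter 0.46 [0.434 0.061]
top star_cutter 0.49 [0.657 0.145]
top masher 0.86 [0.637 0.309]
top pastry_wheel 0.34 [0.66  0.143]
[(0.59, [247.1, 240.8, 270.6, 271.5])] [array([263.4, 270.3]), array([246.8, 243.5]), array([273. , 262.1]), array([256. , 234.8])]
```

The knob tip triangulates to about 28 mm out, against 30 mm expected when the tray is fully home. The cutters and masher read where they started, within the networks' noise, so I'm handing the job in.

```bash
python3 -c "
from bench import ctrl
print(ctrl.close_job())"
```

```text
the job is handed in; nothing more can be done
None
```

I've handed the job in at about 32 s: the tray is back fully home in the case with the knob pointing out, open side up, and the pastry wheel flat in it. The end state was checked by push force and knob triangulation only (no last picture viewed), and the glass shaker's position wasn't rechecked.

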